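Load a hopper bin and clamp its cover down

TASK

Put the small carton of screws into the sloping-front steel bin, lying flat on its floor. Then fit the bin's loose cover without forcing it: lower edge tucked down into the channel at the bottom of the slope, the cover lying flat and home on the sloping rim. Last, push the toggle clamp's handle fully back so that its rubber foot holds the cover down. Leave everything else where it stands.

Things in the scene. Friction and masses are not known exactly. Their poses are not given: they have to be found in the camera images.
- bin: Grey steel hopper bin, fixed, 176 (x) x 170 (y) x 147 mm high; origin: centre of underside, x from its low front lip to its back. Its mouth's rim slopes up 30 degrees towards +x from 45 mm high at the front (x = -88 mm); mouth x = -81 to +24 mm, 142 wide; floor 3 thick. A larger carton fills the floor from x = +20 back. On the closed deck beyond the mouth stands a toggle clamp.
- channel_floor (a point): On the bin: middle of the floor of the channel along the low end of the slope, level with the rim face; axes are the bin's. The channel opens up the slope; it is 14 mm deep along the slope and 11 mm high over the rim face, under a 3 mm keeper strip. The cover's lower edge bottoms here.
- head_seat (a point): On the bin: point on the sloping rim face, 148 mm up the slope from channel_floor, where the middle of the cover's upper edge comes to lie (underside of the plate).
- load_spot (a point): On the bin: middle of the free floor in front of the carton that is already inside, on the floor's surface.
- cover: Loose steel plate, 148 (x) x 160 (y) x 4 mm, 8 mm ribs below, black bow handle on top, about 0.4 kg; lies on its ribs. Origin: middle of underside at the ribs' foot (plate 8 to 12 mm above it); +x to its upper edge (with the small bright wear plate), z to the handle. Ribs fit the mouth with 4 mm side play, 2.5 mm at the top: the upper rib drops in only with the lower edge bottomed in the channel.
- cover_grip (a point): On the cover: middle of the handle's bar, which is 84 mm long along the cover's x, 14 mm wide and 14 mm high, 24 mm above the plate; finger room of 17 mm under it. Axes are the cover's.
- cover_foot (a point): On the cover: middle of its lower edge, a plain tongue that stands 40 mm out beyond the ribs, on the plate's underside.
- cover_head (a point): On the cover: middle of its upper edge, on the plate's underside.
- screw_carton: The smallest card box of screws, 50 (x) x 75 (y) x 30 mm high, about 0.28 kg, standing flat on the table; origin: centre of its underside. Grasp across the 50 mm; it goes into the bin with its length along the bin's x.
- clamp_handle (a joint): Handle of the toggle clamp on the bin's deck, hinged along y at x = +65, y = 0, z = 161 mm of the bin: 0 = open (about upright, arm raised), 1.047 rad = fully closed (pushed back, away from the front lip, to 35 degrees above level). It is linked to the arm, which comes down on the cover's upper edge. It stays where it is left; about 5 N at its end moves it.
- handle_end (a point): On the clamp handle: on its axis 80 mm from its hinge, 6 mm short of the end of the black round grip (15 mm thick, the outer 56 mm). Open, it is 24 cm above the table.
- clamp_arm: Steel arm of the toggle clamp, 40 mm from its hinge (origin) to the rubber foot; driven by the handle. When closed the foot presses on the cover's wear plate.
- aerosol: Bystander: aerosol can standing, 65 mm across, 201 mm high; origin at its foot.
- tub: Bystander: round tub with black lid, 101 mm across, 73 mm high; origin at its foot.
- tape_roll: Bystander: roll of clear packing tape lying flat, 93 mm across, 48 mm high; origin at its foot.
Things that resemble listed ones, but are neither listed nor needed, are in the scene too. What is shaped like the screw_carton but blue, pink or white is not meant.

How it is judged (in metres and radians):
On the way, in this order (a step that is already met when the one before it is completed fails the run):
1. the carton lies flat on the bin's floor, let go (x of screw_carton in the frame of bin between -0.06 and 0.02 m and y of screw_carton in the frame of bin between -0.06 and 0.06 m and z of screw_carton in the frame of bin below 0.012 m and angle between screw_carton's own z axis and vertical below 0.15 rad and contact force between the fingers and screw_carton below 0.2 N), for 0.2 s.
2. the cover is home: lower edge in the channel, upper edge on the rim (distance between cover_foot and channel_floor below 0.006 m and distance between cover_head and head_seat below 0.006 m), for 0.2 s.
3. the clamp is closed on the cover (all of step 2 and value of joint clamp_handle above 0.98 rad and contact force between clamp_arm and cover above 1 N), for 0.2 s.
At the end, for the whole second after the job is handed in: Carton flat (within 0.15 rad) on the bin's floor; cover home: lower edge within 6 mm of the channel floor, upper edge within 6 mm of its seat; clamp handle past 0.98 rad with the rubber foot pressing on the cover by over 1 N; cover at rest (all of step 3 and x of screw_carton in the frame of bin between -0.06 and 0.02 m and y of screw_carton in the frame of bin between -0.06 and 0.06 m and z of screw_carton in the frame of bin below 0.012 m and angle between screw_carton's own z axis and vertical below 0.15 rad and linear speed of cover below 0.02 m/s); the robot touches nothing.
It fails at once if the aerosol can is moved by more than 30 mm (distance of aerosol from where it was at the start of the episode above 0.03 m).
It fails at once if the tub is moved by more than 30 mm (distance of tub from where it was at the start of the episode above 0.03 m).
It fails at once if the tape roll is moved by more than 30 mm (distance of tape_roll from where it was at the start of the episode above 0.03 m).
It fails at once if the cover is forced: over 60 N between it and the bin before the clamp is being closed (handle under 0.4 rad) (contact force between cover and bin above 60 N and value of joint clamp_handle below 0.4 rad).
It also fails if it takes over 72 s, if anything falls off the work surface, if the arm or the gripper's body presses on something with over 40 N, if the wrist force passes 120 N, or if a joint passes its speed limit or range.

ROBOT

A 6-joint arm with a two-finger parallel gripper is mounted at the origin on a cart in front of the work surface, level with it; the furniture and walls round the work are solid. World frame = base frame: x ahead of the robot, y to its left, z up, the work surface at z = 0. Lengths are in m, angles in degrees, forces in N, time in s.
With the tool pointing down it reaches from about 0.4 to 0.825 m from the base axis. Payload 7 kg.
Tool frame: the origin (TCP) lies between the finger pads; the fingertips stand 22 mm ahead of it and the grasp point (between the pads) lies 3 mm ahead of it; z points along the fingers, y is the line along which they close (so a half turn about z gives the same grasp; the last joint's range is limited). The gripper opens to 88 mm and grips with 3 to 60 N. Pads are 19 mm wide; open, the fingers measure 130 mm over their backs; the gripper's body (78 mm by 193 mm) begins 47 mm behind the grasp point.
Start: joints at [-55.285, 20.546, 0.682, 0, -70.136, -16.507], TCP at [0.211, -0.641, 0.249] pointing down, gripper open.
Joint ranges: [-176.03, 176.03], [-82.01, 121.73], [-58.28, 71.71], [-173.87, 95.51], [-174.79, -0.11], [-173.66, 173.66]. Speed limits (degrees/s): [136.94, 136.94, 172.46, 180, 180, 180].

INTERFACE

Orientations are given as [roll, pitch, yaw] about the fixed x, y, z axes, in that order (R = Rz(yaw) Ry(pitch) Rx(roll)).
In Python, from plant import r, vision gives the robot as it stands.
- The arm moves only by the shell command python3 -m pendant 'ROWS' [FORCE]. ROWS is JSON, a list that holds one entry, the list of rows, each a list of 7 numbers: the shift along the tool's x, y, z scaled (see below), then the turn, a rotation vector about the tool's x, y, z scaled (see below), then the opening, from -1 (shut) to 1 (fully open). In form: [[[x, y, z, wx, wy, wz, fingers], ...]]. A call has exactly 8 rows; each row shifts and turns the commanded pose from where the row before left it, along the tool's axes as they then stand; what a row does not reach is not made up. The controller multiplies each number of a shift by 20 mm and each number of a turn by 4 degrees. A row lasts 1/10 s, in which the tool goes at most 50 mm and 8.59 degrees, less where a joint would pass 70% of its speed; a pose out of reach is approached as far as the arm can. A call with a number of a shift or a turn outside -1 to 1 is refused whole. A call with a gripper value outside its range is refused whole. The fingers move at their own pace and stop on an object; FORCE is the grip in N (left out, the last holds). Time passes only in rows, so rows that do not move let the fingers close, or fill a call up. It gives the time, the measured TCP pose, the force, the opening and the grip force at its end, in the units of the state.
- r.get_state(): the state, without advancing time (a new reading comes with each control period).
- vision.capture(name): name is "scene" or "top" or "wrist"; returns a dict with "frame" (420x560x3 uint8, blue, green, red), "depth" (420x560 float32, m along the optical axis (not along the pixel's ray), 0 where there is no reading), "camera_matrix" (3x3 intrinsics, pixels), "k1" (the pictures are not rectified: a ray, as slopes to the right and down, at radius r is drawn at 1 + k1 r^2 times it, then the intrinsics apply), "extrinsics" (4x4, takes a point from world to camera coordinates); the wrist camera has in their place "hand_eye" (4x4, takes a point from camera to tool coordinates, whose origin is the TCP and whose axes are the flange's). Camera axes: x right, y up, looking along -z (the intrinsics and any distortion apply to the point x, -y, -z); pixel columns grow to the right and rows downward; lengths in m; the calibration is good to about 2 mm. A picture is of the moment at which its call begins: read the wrist's pose just before it.
- r.close_job(): hands the job in; it is judged then, once.
The state is a dict: "time_s": time; "joints": joint angles; "qd": joint speeds; "joint_torque": joint torques, N m; "tcp_pos": TCP position; "eef_rot": TCP orientation; "contact_force": force on the tool from outside, world axes, zero at the start; "moment": the same for the moment, N m; "gripper_width": finger opening in m; "gripper_force": force on a finger pad.
Only numpy, scipy, OpenCV 4.12 (cv2) and the standard library are available. Lean on these libraries where they do the work, as an engineer would, in place of code of your own. Each camera call takes 0.05 s, during which the arm holds its last target. There are 200 camera calls.

## Working session

There is one attempt and no reset: what is moved stays moved. The work goes in short steps, Python scripts to look and compute and a shell command to move; the robot and the scene stay as the last step left them, time stands still between calls to the robot, and variables do not carry over. Pictures are saved under pics/ and viewed, at most 10 in all, crops included, and the job is handed in when it is done.

```bash
mkdir -p pics; ls; cat > h.py <<'E'
import numpy as np, cv2
from scipy.spatial.transform import Rotation as R
from plant import r, vision
def tool():
    s=r.get_state(); T=np.eye(4); T[:3,:3]=R.from_euler('xyz',s['eef_rot'],degrees=True).as_matrix(); T[:3,3]=s['tcp_pos']; return T
def cap(n,f=None):
    T=tool(); c=vision.capture(n)
    c['c2w']=T@np.array(c['hand_eye']) if n=='wrist' else np.linalg.inv(np.array(c['extrinsics']))
    if f: cv2.imwrite('pics/'+f+'.png',c['frame']); np.savez('pics/'+f+'.npz',**{k:c[k] for k in('frame','depth','camera_matrix','k1','c2w')})
    return c
def load(f): return dict(np.load('pics/'+f+'.npz'))
def ray(c,u,v):
    K=np.array(c['camera_matrix']); k=float(c['k1'])
    d=cv2.undistortPoints(np.array([[[u,v]]],float),K,np.array([k,0,0,0.]))[0,0]
    return np.array([d[0],-d[1],-1.])
def pt(c,u,v,z=None):
    d=ray(c,u,v); M=c['c2w']
    if z is None:
        return M[:3,:3]@(d*float(c['depth'][int(round(v)),int(round(u))]))+M[:3,3]
    w=M[:3,:3]@d; return M[:3,3]+w*(z-M[2,3])/w[2]
def cloud(c):
    h,w=c['depth'].shape; g=np.stack(np.meshgrid(np.arange(w),np.arange(h)),-1).reshape(-1,1,2).astype(float)
    d=cv2.undistortPoints(g,np.array(c['camera_matrix']),np.array([float(c['k1']),0,0,0.]))[:,0]
    p=np.c_[d[:,0],-d[:,1],-np.ones(len(d))]*c['depth'].reshape(-1,1)
    return (p@c['c2w'][:3,:3].T+c['c2w'][:3,3]).reshape(h,w,3)
def proj(c,P):
    M=np.linalg.inv(c['c2w']); q=M[:3,:3]@np.array(P)+M[:3,3]; x,y=q[0]/-q[2],-q[1]/-q[2]; f=1+float(c['k1'])*(x*x+y*y); K=np.array(c['camera_matrix'])
    return K[0,0]*x*f+K[0,2],K[1,1]*y*f+K[1,2]
E
python3 - <<'E'
from h import *
a=cap('scene','s0');b=cap('top','t0')
for c in(a,b): print(np.round(c['c2w'],3).tolist(),c['k1'],np.array(c['camera_matrix']).tolist(),(c['depth']>0).mean())
print(r.get_state())
E
```

```text
pics
[[-0.923, 0.252, -0.29, 0.178], [-0.385, -0.604, 0.698, 0.959], [0.0, 0.756, 0.655, 1.092], [0.0, 0.0, 0.0, 1.0]] 0.010567937258446998 [[382.57139500282614, 0.0, 286.0702258837415], [0.0, 382.57139500282614, 217.3403169973838], [0.0, 0.0, 1.0]] 0.9961267006802721
[[-0.143, 0.776, -0.614, -0.535], [-0.99, -0.117, 0.083, 0.159], [-0.007, 0.62, 0.785, 1.569], [0.0, 0.0, 0.0, 1.0]] -0.01794219763558716 [[514.5607168540504, 0.0, 276.9963605064932], [0.0, 514.5607168540504, 216.35106345008006], [0.0, 0.0, 1.0]] 0.9960841836734694
{'time_s': 0.1, 'joints': array([-5.52839045e+01,  2.05883707e+01,  6.37877652e-01, -1.62463057e-02,
       -7.01359746e+01, -1.65067163e+01]), 'qd': array([-0.02511533, -0.13887547,  0.07336254,  0.05491533,  0.04455062,
       -0.0040562 ]), 'joint_torque': array([-1.59178322e-03, -5.84163308e+01,  2.93753582e+01,  7.01554924e+00,
        1.01999781e-02, -6.21310005e-05]), 'tcp_pos': array([ 0.21076726, -0.64081769,  0.2477006 ]), 'eef_rot': array([ 1.79912756e+02, -9.92611104e-03, -1.61796145e+02]), 'contact_force': array([-0.72427834,  0.10443433, -0.53406656]), 'moment': array([-0.01169987, -0.03336051, -0.00257183]), 'gripper_force': 0.0, 'gripper_width': 0.0874118451733962}
```

View pics/s0.png

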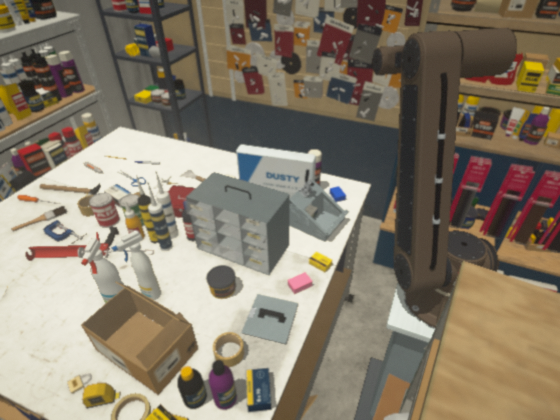

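View pics/t0.png

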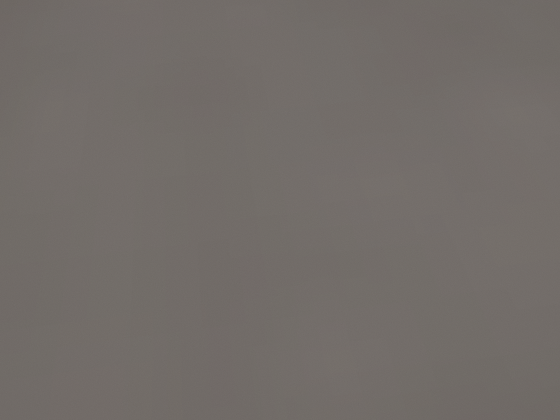

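The scene view shows the bin near (320,205), the cover with its black bow handle at (270,317), and small boxes: yellow (320,261), pink (300,283), blue (338,193) and yellow ones at (100,395) and (165,412). The top camera is blocked and shows plain grey. The yellow box at (320,261) fits the description (small, not blue, pink or white), so I'll confirm it in an enlarged crop.

```bash
python3 - <<'E'
from h import *
a=load('s0')
cv2.imwrite('pics/c1.png',cv2.resize(a['frame'][140:350,210:380],None,fx=3.5,fy=2.857,interpolation=cv2.INTER_CUBIC)[:600])
P=cloud(a)
for n,u,v in[('yel',320,259),('pink',299,281),('blue',338,193),('cover',262,305),('hand',268,315),('yel2',95,395),('tape',229,345),('tub',220,275),('table',330,290),('aer',315,158)]: print(n,np.round(P[v,u],3))
b=load('t0'); print(np.percentile(b['depth'],[1,50,99]))
E
```

```text
yel [ 0.439 -0.001  0.031]
pink [0.473 0.13  0.033]
blue [ 0.493 -0.413  0.037]
cover [0.557 0.26  0.011]
hand [0.52  0.291 0.015]
yel2 [0.826 0.726 0.064]
tape [ 0.592  0.429 -0.001]
tub [0.724 0.242 0.073]
table [ 0.47  -0.384 -0.616]
aer [ 0.592 -0.349  0.236]
[0.2425534  0.32060558 0.47236063]
```

View pics/c1.png

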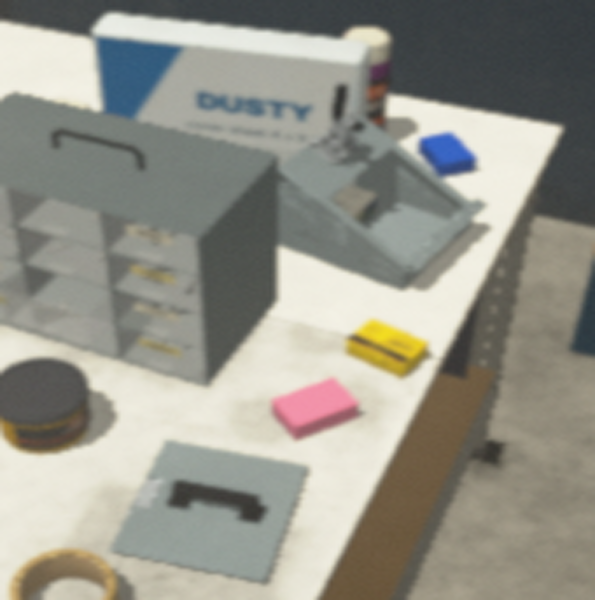

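The crop confirms a small yellow carton with a dark band at crop (387,347), next to the pink one at (315,407); blue is at (447,153). The yellow one is the target. The cover's bright wear plate is at crop (150,490), and the bin's mouth faces the robot with its keeper strip at crop (440,245). Next I'll get rough poses.

```bash
python3 - <<'E'
from h import *
a=load('s0'); P=cloud(a)
def q(n,cu,cv_,z=None):
    u,v=210+cu/3.5,140+cv_/2.857; print(n,np.round(pt(a,u,v),3), np.round(pt(a,u,v,z),3) if z is not None else '')
for n,x,y,z in [('lipR',478,207,.05),('lipL',405,280,.05),('backL',280,165,.147),('backR',365,118,.147),('clampTop',340,95,None),('cvr wearside TL',172,443,.01),('cvr TR',307,467,.01),('cvr BR',267,580,.01),('cvr BL',115,550,.01),('wear',150,492,.01),('bar1',178,492,.036),('bar2',260,512,.036),('yelT',370,322,.03),('yelR',427,348,.03),('yelB',405,362,.03),('yelL',348,348,.03),('dustyL',98,20,None),('dustyR',368,50,None),('cabTR',278,155,None),('cabTF',200,240,None),('cabBR',275,300,0),('cabBF',207,380,0)]: q(n,x,y,z)
E
```

```text
lipR [ 0.415 -0.272  0.056] [ 0.416 -0.28   0.05 ]
lipL [ 0.459 -0.137  0.012] [ 0.449 -0.098  0.05 ]
backL [ 0.628 -0.163  0.149] [ 0.629 -0.166  0.147]
backR [ 0.58  -0.32   0.139] [ 0.576 -0.31   0.147]
clampTop [ 0.583 -0.23   0.237] 
cvr wearside TL [0.584 0.227 0.013] [0.585 0.225 0.01 ]
cvr TR [ 0.451  0.198 -0.002] [0.448 0.206 0.01 ]
cvr BR [0.427 0.356 0.004] [0.426 0.359 0.01 ]
cvr BL [0.572 0.374 0.001] [0.569 0.379 0.01 ]
wear [0.573 0.298 0.012] [0.574 0.297 0.01 ]
bar1 [0.539 0.304 0.037] [0.54  0.303 0.036]
bar2 [0.463 0.287 0.019] [0.459 0.298 0.036]
yelT [ 0.464 -0.025  0.031] [ 0.464 -0.026  0.03 ]
yelR [ 0.395 -0.016  0.019] [ 0.393 -0.005  0.03 ]
yelB [0.407 0.028 0.032] [0.407 0.027 0.03 ]
yelL [0.477 0.008 0.008] [0.471 0.027 0.03 ]
dustyL [ 1.583 -1.402 -0.509] 
dustyR [ 0.592 -0.35   0.237] 
cabTR [ 0.581 -0.042  0.266] 
cabTF [0.592 0.125 0.259] 
cabBR [ 0.583 -0.042  0.011] [ 0.588 -0.052  0.   ]
cabBF [0.591 0.127 0.02 ] [0.598 0.112 0.   ]
```

```bash
python3 -m pendant '[[[0,0,0,0,0,1,1],[0,0,0,0,0,1,1],[0,0,0,0,0,1,1],[0,0,0,0,0,1,1],[0,0,0,0,0,1,1],[0,0,0,0,0,1,1],[0,0,0,0,0,1,1],[0,0,0,0,0,1,1]]]'
for i in 1; do python3 -m pendant '[[[-0.11,1,0,0,0,0,1],[-0.11,1,0,0,0,0,1],[-0.11,1,0,0,0,0,1],[-0.11,1,0,0,0,0,1],[-0.11,1,0,0,0,0,1],[-0.11,1,0,0,0,0,1],[-0.11,1,0,0,0,0,1],[-0.11,1,0,0,0,0,1]]]'; done
python3 -m pendant '[[[-0.11,1,0,0,0,0,1],[-0.11,1,0,0,0,0,1],[-0.11,1,0,0,0,0,1],[-0.11,1,0,0,0,0,1],[-0.11,1,0,0,0,0,1],[-0.11,1,0,0,0,0,1],[-0.11,1,0,0,0,0,1],[-0.11,1,0,0,0,0,1]]]'
python3 -c "
from h import *
c=cap('wrist','w1');print(np.round(c['hand_eye'],3),np.round(c['c2w'],3).tolist(),c['k1'],c['camera_matrix'])
c=cap('top','t1');print(np.percentile(c['depth'],[1,50,99]))"
python3 -m pendant '[[[-0.11,1,0,0,0,0,1],[-0.11,1,0,0,0,0,1],[-0.11,1,0,0,0,0,1],[-0.11,1,0,0,0,0,1],[-0.11,1,0,0,0,0,1],[-0.11,1,0,0,0,0,1],[-0.11,1,0,0,0,0,1],[-0.11,1,0,0,0,0,1]]]'
python3 -c "
from h import *
c=cap('wrist','w2')"
python3 -m pendant '[[[-0.11,1,0,0,0,0,1],[-0.11,1,0,0,0,0,1],[-0.11,1,0,0,0,0,1],[-0.11,1,0,0,0,0,1],[-0.11,1,0,0,0,0,1],[-0.11,1,0,0,0,0,1],[-0.11,1,0,0,0,0,1],[-0.11,1,0,0,0,0,1]]]'
python3 - <<'E'
from h import *
c=cap('wrist','w3');cap('top','t3')
I=[load(n)['frame'] for n in('w1','w2','w3','t3')]
m=np.vstack([np.hstack(I[:2]),np.hstack(I[2:])]); cv2.imwrite('pics/m1.png',cv2.resize(m,(800,600),interpolation=cv2.INTER_AREA))
E
```

```text
time_s: 0.9
tcp_pos: [0.2108, -0.6409, 0.248]
eef_rot: [180.0, -0.0, 166.0]
contact_force: [0.2, 0.1, -0.8]
gripper_width: 0.0874
gripper_force: 0.0
time_s: 1.7
tcp_pos: [0.2662, -0.489, 0.2482]
eef_rot: [180.0, -0.0, 166.2]
contact_force: [0.6, 0.4, -0.2]
gripper_width: 0.0876
gripper_force: 0.0
time_s: 2.5
tcp_pos: [0.3213, -0.3379, 0.2483]
eef_rot: [180.0, -0.0, 166.2]
contact_force: [0.3, 0.6, 0.2]
gripper_width: 0.0877
gripper_force: 0.0
[[-0.     0.966  0.259  0.071]
 [ 1.     0.001 -0.     0.001]
 [-0.001  0.259 -0.966 -0.135]
 [ 0.     0.     0.     1.   ]] [[0.239, -0.938, -0.251, 0.253], [0.971, 0.231, 0.061, -0.32], [0.001, -0.258, 0.966, 0.383], [0.0, 0.0, 0.0, 1.0]] -0.002520935296668152 [[319.45271126   0.         283.26647427]
 [  0.         319.45271126 210.12458196]
 [  0.           0.           1.        ]]
[0.24250644 0.32060538 0.47241888]
time_s: 3.4
tcp_pos: [0.3767, -0.1872, 0.2484]
eef_rot: [-180.0, -0.0, 166.2]
contact_force: [0.6, 0.4, -0.2]
gripper_width: 0.0876
gripper_force: 0.0
time_s: 4.25
tcp_pos: [0.432, -0.036, 0.2484]
eef_rot: [-180.0, -0.0, 166.2]
contact_force: [-0.9, 0.5, 0.9]
gripper_width: 0.0878
gripper_force: 0.0
```

View pics/m1.png

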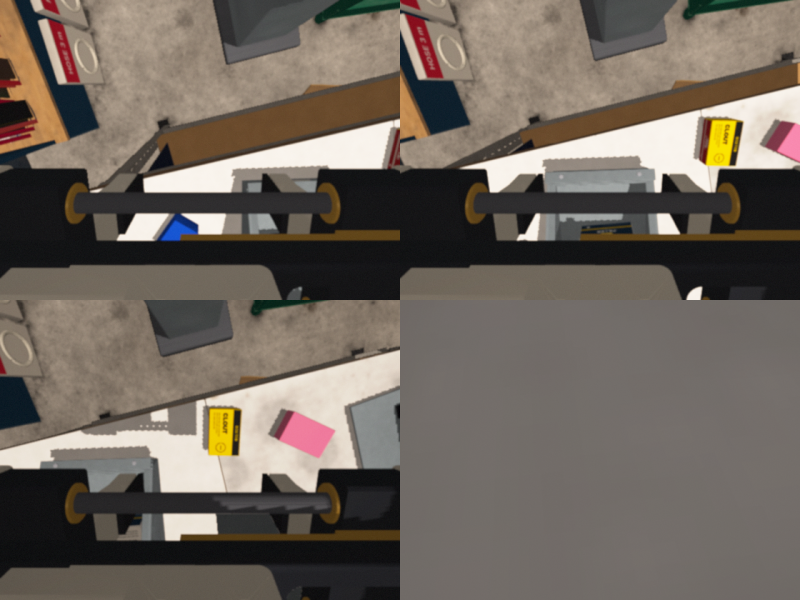

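The mosaic shows the carton at about (720,142) in w2 and (223,430) in w3 (mosaic pixels), labelled "CLOUT", with the bin beside it. The gripper hides the lower half of the wrist view, and the top camera is blocked for good. Next I'll measure the carton from both wrist views.

```bash
python3 - <<'E'
from h import *
def rect(n,f,m,P):
    p=P[m][:,:2].astype(np.float32)*1000; rc=cv2.minAreaRect(p); print(n,f,len(p),np.round(rc[0],1),np.round(rc[1],1),round(rc[2],1),'z',np.round(np.median(P[m][:,2]),4))
for f in('w2','w3','s0'):
    c=load(f);P=cloud(c);x,y,z=P[...,0],P[...,1],P[...,2]
    m=(abs(x-.435)<.06)&(abs(y-.005)<.045)&(z>.022)&(z<.04); rect('carton',f,m,P)
c=load('s0');P=cloud(c);x,y,z=P[...,0],P[...,1],P[...,2]; hsv=cv2.cvtColor(c['frame'],cv2.COLOR_BGR2HSV)
m=(abs(x-.5)<.12)&(abs(y-.29)<.12)&(z>.006)&(z<.02)&(hsv[...,2]<190); m=cv2.morphologyEx(m.astype(np.uint8),cv2.MORPH_OPEN,np.ones((3,3)))>0; rect('cover',"s0",m,P)
m=(abs(x-.5)<.07)&(abs(y-.29)<.07)&(z>.026)&(z<.05); rect('bar','s0',m,P)
m=(x>.35)&(x<.7)&(y>-.35)&(y<-.08)&(z>.04)&(z<.152); m=cv2.morphologyEx(m.astype(np.uint8),cv2.MORPH_OPEN,np.ones((3,3)))>0; rect('bin','s0',m,P)
m=(x>.4)&(x<.7)&(y>-.36)&(y<-.1)&(z>.16)&(z<.26);Q=P[m];print('above',np.round(Q[::max(1,len(Q)//25)],3).tolist())
for f in('w2','w3'):
    c=load(f);P=cloud(c);x,y,z=P[...,0],P[...,1],P[...,2]
    m=(x>.35)&(x<.56)&(y>-.33)&(y<-.08)&(z>.035)&(z<.09);m=cv2.morphologyEx(m.astype(np.uint8),cv2.MORPH_OPEN,np.ones((3,3)))>0; rect('binfront',f,m,P)
print(r.get_state()['joints'])
E
```

```text
carton w2 2972 [436.8  -0.7] [51.6 75.1] 75.4 z 0.0291
carton w3 2918 [436.9  -0.6] [50.5 75.1] 75.2 z 0.0291
carton s0 227 [436.4  -2.4] [54.7 78.2] 74.4 z 0.031
cover s0 1660 [509.7 292.7] [148.1 161.6] 7.3 z 0.0134
bar s0 138 [505.4 292. ] [82.7 16.8] 7.5 z 0.0417
bin s0 1595 [ 565.9 -231.3] [180.5 288.2] 79.2 z 0.0874
above [[0.697, -0.342, 0.244], [0.655, -0.35, 0.239], [0.613, -0.358, 0.24], [0.595, -0.357, 0.24], [0.696, -0.297, 0.24], [0.698, -0.301, 0.233], [0.697, -0.299, 0.23], [0.698, -0.302, 0.223], [0.695, -0.293, 0.224], [0.697, -0.299, 0.214], [0.697, -0.299, 0.21], [0.695, -0.295, 0.208], [0.699, -0.303, 0.197], [0.7, -0.295, 0.196], [0.591, -0.353, 0.189], [0.7, -0.294, 0.187], [0.591, -0.357, 0.176], [0.698, -0.29, 0.18], [0.698, -0.301, 0.168], [0.697, -0.298, 0.165], [0.684, -0.301, 0.161], [0.623, -0.308, 0.168], [0.59, -0.317, 0.161], [0.577, -0.228, 0.197], [0.574, -0.246, 0.171]]
binfront w2 4158 [ 489.3 -216.2] [170.6 131.8] 78.3 z 0.0547
binfront w3 3697 [ 488.9 -216.1] [171.3 130.9] 78.2 z 0.0537
[ 2.15623140e+01 -2.96169082e+00 -2.78617730e+01 -6.56055384e-04
 -6.51149871e+01 -1.25264625e+02]
```

```bash
cat >> h.py <<'E'
def Rt(yaw,tilt):  # tool down, yaw; tilt>0: tool z leans toward -tool x
    return (R.from_euler('xyz',[180,0,yaw],degrees=True)*R.from_rotvec([0,-tilt,0],degrees=True)).as_matrix()
def go(p,Rg,ahead=0.):
    """units: rotation from now (tool axes), then shift in the goal tool axes; p = point that lies `ahead` of TCP"""
    T=tool(); p=np.array(p)-ahead*Rg[:,2]
    w=R.from_matrix(T[:3,:3].T@Rg).as_rotvec(degrees=True)/4
    print('turn',np.round(w,2),'shift then',np.round(Rg.T@(p-T[:3,3])/.02,2),'tcp',np.round(p,4))
E
python3 -m pendant '[[[0,0,0,0,0,0.22,1],[0,0,0,0,-1,0,1],[0,0,0,0,-1,0,1],[0,0,0,0,-1,0,1],[0,0,0,0,-1,0,1],[0,0,0,0,-1,0,1],[0,0,0,0,0,0,1],[0,0,0,0,0,0,1]]]'
python3 - <<'E'
from h import *
Rg=Rt(165.3,20)
go([.4368,-.0006,.017+.06],Rg,.022); go([.4368,-.0006,.017],Rg,.022); print(r.get_state()['joints'])
E
```

```text
time_s: 5.15
tcp_pos: [0.4315, -0.0369, 0.2488]
eef_rot: [180.0, 20.0, 165.3]
contact_force: [-0.5, -0.0, 1.7]
gripper_width: 0.0875
gripper_force: 0.0
turn [ 0.01 -0.01  0.01] shift then [3.13 1.82 6.9 ] tcp [0.4295 0.0013 0.0977]
turn [ 0.01 -0.01  0.01] shift then [4.15 1.82 9.72] tcp [0.4295 0.0013 0.0377]
[  33.68519118  -16.36582622  -49.01105549   20.86687577  -45.71486756
 -151.48935568]
```

```bash
python3 -m pendant '[[[0.4,0.23,0.87,0,0,0,1],[0.4,0.23,0.87,0,0,0,1],[0.4,0.23,0.87,0,0,0,1],[0.4,0.23,0.87,0,0,0,1],[0.4,0.23,0.87,0,0,0,1],[0.4,0.23,0.87,0,0,0,1],[0.4,0.23,0.87,0,0,0,1],[0.4,0.23,0.87,0,0,0,1]]]'
python3 - <<'E'
from h import *
Rg=Rt(165.3,20)
go([.4368,-.0006,.017],Rg,.022); print(r.get_state()['joints'])
E
```

```text
time_s: 5.95
tcp_pos: [0.4528, 0.0015, 0.1287]
eef_rot: [179.8, 16.6, 165.2]
contact_force: [0.2, -0.4, 0.6]
gripper_width: 0.0875
gripper_force: 0.0
turn [ 0.04 -0.84 -0.02] shift then [ 2.61 -0.3   3.89] tcp [0.4295 0.0013 0.0377]
[  32.55218209   -2.4622738   -57.98422141   28.69633475  -25.70543467
 -162.31948352]
```

```bash
python3 -m pendant '[[[0,0,0,0,0.7,0,1],[0,0,0,0,0.7,0,1],[0,0,0,0,0.7,0,1],[0,0,0,0,0,0,1],[0,0,0,0,0,0,1],[0,0,0,0,0,0,1],[0,0,0,0,0,0,1],[0,0,0,0,0,0,1]]]'
python3 - <<'E'
from h import *
Rg=Rt(165.3,8)
go([.4368,-.0006,.05],Rg,.022);go([.4368,-.0006,.017],Rg,.022); print(r.get_state()['joints'])
E
```

```text
time_s: 6.75
tcp_pos: [0.4507, 0.0014, 0.1289]
eef_rot: [179.8, 8.3, 165.4]
contact_force: [0.3, -1.0, -0.2]
gripper_width: 0.0876
gripper_force: 0.0
turn [0.05 0.08 0.02] shift then [ 1.19 -0.27  2.71] tcp [4.338e-01 2.000e-04 7.180e-02]
turn [0.05 0.08 0.02] shift then [ 1.42 -0.27  4.35] tcp [4.338e-01 2.000e-04 3.880e-02]
[  30.04770149    1.48840394  -45.76486439    9.47394133  -37.06975668
 -141.93366762]
```

```bash
python3 -m pendant '[[[0.3,-0.07,0.6,0.05,0.08,0,1],[0.3,-0.07,0.6,0,0,0,1],[0.3,-0.07,0.6,0,0,0,1],[0.3,-0.06,0.6,0,0,0,1],[0.22,0,0.65,0,0,0,1],[0,0,0.65,0,0,0,1],[0,0,0.65,0,0,0,1],[0,0,0,0,0,0,1]]]'
python3 - <<'E'
from h import *
go([.4368,-.0006,.017],Rt(165.3,8),.022); print(r.get_state()['joints'])
E
```

```text
time_s: 7.55
tcp_pos: [0.4332, -0.0001, 0.0376]
eef_rot: [-179.9, 7.9, 165.4]
contact_force: [-0.8, 1.0, 0.7]
gripper_width: 0.0876
gripper_force: 0.0
turn [-0.03 -0.04  0.03] shift then [-0.03  0.02 -0.05] tcp [4.338e-01 2.000e-04 3.880e-02]
[  30.15304261    9.71724052  -56.60809603   17.49378447  -18.9792196
 -151.08290263]
```

```bash
python3 -m pendant '[[[0,0,0,0,0,0,-1],[0,0,0,0,0,0,-1],[0,0,0,0,0,0,-1],[0,0,0,0,0,0,-1],[0,0,0,0,0,0,-1],[0,0,0,0,0,0,-1],[0,0,0,0,0,0,-1],[0,0,0,0,0,0,-1]]]' 30
python3 -m pendant '[[[-0.05,0,-0.3,0,0,0,-1],[-0.1,0,-0.8,0,0,0,-1],[-0.12,0,-0.9,0,0,0,-1],[-0.12,0,-0.9,0,0,0,-1],[-0.12,0,-0.9,0,0,0,-1],[-0.12,0,-0.9,0,0,0,-1],[-0.12,0,-0.9,0,0,0,-1],[-0.12,0,-0.9,0,0,0,-1]]]'
python3 - <<'E'
from h import *
c=load('w3');w=load('w2')
a=np.radians(-11.8)
# bin frame fit: look at lip and side wall data
B=np.array([.511,-.2207]);X=np.array([np.cos(a),np.sin(a)]);Y=np.array([-X[1],X[0]])
for n,f in(('w2',w),('w3',c),('s0',load('s0'))):
    P=cloud(f);d=P[...,:2]-B;bx=d@X;by=d@Y;z=P[...,2]
    s=z-(.045+(bx+.088)*np.tan(np.pi/6))
    m=(abs(by)<.1)&(bx>-.1)&(bx<.1)&(abs(s)<.006)&(z>.03); print(n,m.sum(),'rim y',np.percentile(by[m],[1,99]).round(4),'x',np.percentile(bx[m],[1,99]).round(4),'s',np.median(s[m]).round(4))
    m=(abs(by)<.09)&(bx>-.11)&(bx<-.07)&(z>.03); print(' front x',np.percentile(bx[m],[1,5,50]).round(4),'z',np.percentile(z[m],[5,50,95]).round(4))
    m=(abs(by)<.06)&(bx>-.06)&(bx<.015)&(z<.03); print(' floor z',np.percentile(z[m],[10,50,90]).round(4) if m.sum() else None)
    # x of big carton front / yaw check from lip edge
E
```

```text
time_s: 8.35
tcp_pos: [0.4342, 0.0003, 0.039]
eef_rot: [-180.0, 8.0, 165.4]
contact_force: [-2.7, -0.6, 6.7]
gripper_width: 0.0498
gripper_force: 30.0
time_s: 9.15
tcp_pos: [0.4327, 0.0006, 0.1705]
eef_rot: [180.0, 7.9, 165.4]
contact_force: [-0.5, -0.2, -3.3]
gripper_width: 0.0498
gripper_force: 30.0
w2 2243 rim y [-0.0832  0.0833] x [-0.0875 -0.0718] s 0.0047
 front x [-0.0876 -0.087  -0.0799] z [0.0503 0.0546 0.0587]
 floor z [-0.617   0.0015  0.0026]
w3 1971 rim y [-0.0825  0.0845] x [-0.0876 -0.072 ] s 0.0047
 front x [-0.0876 -0.0871 -0.0809] z [0.0497 0.0539 0.0582]
 floor z [0.0007 0.0017 0.0027]
s0 178 rim y [-0.0844  0.0863] x [-0.0856  0.0993] s -0.0031
 front x [-0.0881 -0.0871 -0.0793] z [0.047  0.0563 0.062 ]
 floor z [-0.6182 -0.001   0.0063]
```

```bash
cat >> h.py <<'E'
BA=-11.8
B=np.array([.511,-.2207,0]); BR=R.from_euler('z',BA,degrees=True).as_matrix()
def bw(p): return B+BR@np.array(p)
def wb(p): return BR.T@(np.array(p)-B)
E
python3 - <<'E'
from h import *
Rg=Rt(168.2,8)
go(bw([-.032,0,.15]),Rg,.022); go(bw([-.032,0,.026]),Rg,.022)
E
```

```text
turn [-0.1  -0.03 -0.7 ] shift then [ -4.31 -10.03   0.54] tcp [ 0.4767 -0.2135  0.1718]
turn [-0.1  -0.03 -0.7 ] shift then [ -3.45 -10.03   6.68] tcp [ 0.4767 -0.2135  0.0478]
```

```bash
python3 -m pendant '[[[0,0,0,-0.1,0,-0.7,-1],[-0.43,-1,0,0,0,0,-1],[-0.43,-1,0,0,0,0,-1],[-0.43,-1,0,0,0,0,-1],[-0.43,-1,0,0,0,0,-1],[-0.43,-1,0,0,0,0,-1],[-0.43,-1,0,0,0,0,-1],[-0.43,-1,0,0,0,0,-1]]]'
python3 -m pendant '[[[-0.43,-1,0.1,0,0,0,-1],[-0.43,-1,0.2,0,0,0,-1],[-0.43,-1,0.2,0,0,0,-1],[0,0,0.5,0,0,0,-1],[0.12,0,0.8,0,0,0,-1],[0.12,0,0.8,0,0,0,-1],[0.12,0,0.8,0,0,0,-1],[0,0,0,0,0,0,-1]]]'
python3 - <<'E'
from h import *
Rg=Rt(168.2,8)
go(bw([-.032,0,.026]),Rg,.022); c=cap('scene','s1'); cv2.imwrite('pics/s1c.png',cv2.resize(c['frame'][130:290,240:400],None,fx=3.5,fy=3.5))
E
```

```text
time_s: 9.95
tcp_pos: [0.4625, -0.1492, 0.178]
eef_rot: [180.0, 7.9, 168.2]
contact_force: [0.4, 0.5, -3.6]
gripper_width: 0.0496
gripper_force: 30.0
time_s: 10.75
tcp_pos: [0.4758, -0.2123, 0.1109]
eef_rot: [180.0, 7.6, 168.2]
contact_force: [0.7, -0.8, -4.4]
gripper_width: 0.0493
gripper_force: 30.0
turn [ 0.   -0.09 -0.01] shift then [ 0.39 -0.05  3.13] tcp [ 0.4767 -0.2135  0.0478]
```

View pics/s1c.png

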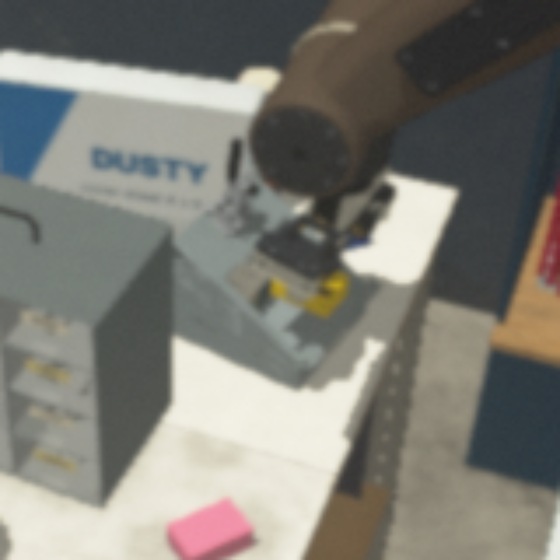

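The carton (crop ~(312,290)) is held level in the middle of the mouth, clear of the walls. I'll lower it.

```bash
python3 -m pendant '[[[0.06,0,0.6,0,-0.08,0,-1],[0.06,0,0.6,0,0,0,-1],[0.06,0,0.5,0,0,0,-1],[0.06,0,0.5,0,0,0,-1],[0.06,0,0.4,0,0,0,-1],[0.05,0,0.3,0,0,0,-1],[0.04,0,0.2,0,0,0,-1],[0,0,0,0,0,0,-1]]]'
```

```text
time_s: 11.6
tcp_pos: [0.4858, -0.2139, 0.0562]
eef_rot: [180.0, 9.0, 168.4]
contact_force: [-1.8, -1.5, 25.4]
gripper_width: 0.0495
gripper_force: 30.0
```

```bash
python3 - <<'E'
from h import *
s=r.get_state(); print(s['joints'],s['contact_force'],s['moment']); T=tool(); tip=T[:3,3]+.022*T[:3,2]; print('tip bin',wb(tip).round(4))
c=cap('scene','s2'); cv2.imwrite('pics/s2c.png',cv2.resize(c['frame'][150:270,270:390],None,fx=5,fy=5,interpolation=cv2.INTER_CUBIC))
E
```

```text
[  -1.49127554   15.26900184  -39.37936924    3.52199495  -26.51747171
 -103.15511433] [-1.79751692 -1.53502246 25.41484574] [-0.8462991  -0.59626128 -0.07629264]
tip bin [-0.0226  0.0015  0.0345]
```

View pics/s2c.png

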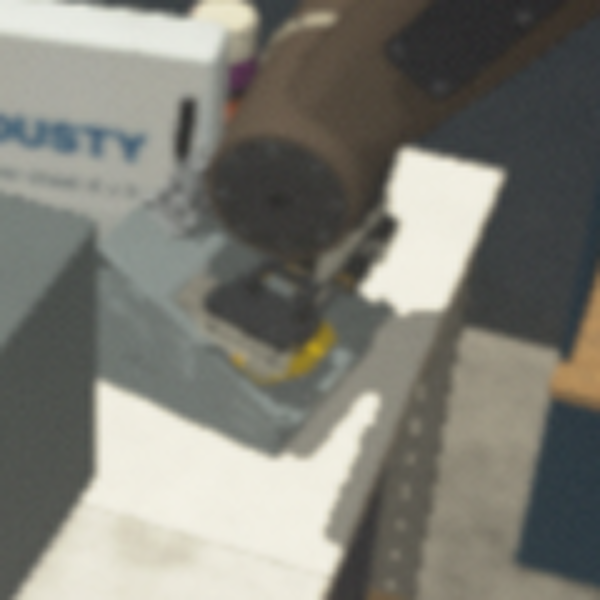

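Contact came early at 25 N, on the far side. I'll back up 12 mm, shift toward the lip, and try again.

```bash
python3 -m pendant '[[[0,0,-0.5,0,0.1,0,-1],[0,0,-0.4,0,0.1,0,-1],[0.1,0,-0.2,0,0,0,-1],[0,0,0,0,0,0,-1],[0,0,0,0,0,0,-1],[0,0,0,0,0,0,-1],[0,0,0,0,0,0,-1],[0,0,0,0,0,0,-1]]]'
python3 - <<'E'
from h import *
T=tool(); tip=T[:3,3]+.022*T[:3,2]; print('tip bin',wb(tip).round(4)); print(r.get_state()['moment'])
Rg=Rt(168.2,8)
go(bw([-.040,0,.05]),Rg,.022);go(bw([-.040,0,.026]),Rg,.022)
E
```

```text
time_s: 12.45
tcp_pos: [0.4768, -0.2123, 0.0741]
eef_rot: [180.0, 7.7, 168.3]
contact_force: [2.5, 0.6, 7.0]
gripper_width: 0.0498
gripper_force: 30.0
tip bin [-0.0322  0.0013  0.0523]
[ 0.48051711 -0.55492002 -0.00468434]
turn [ 0.01 -0.07  0.01] shift then [ 0.41 -0.06  0.06] tcp [ 0.4688 -0.2119  0.0718]
turn [ 0.01 -0.07  0.01] shift then [ 0.57 -0.06  1.25] tcp [ 0.4688 -0.2119  0.0478]
```

```bash
python3 - <<'E'
from h import *
for n in('scene','wrist'):
    c=cap(n,n[0]+'3'); P=cloud(c); h=cv2.cvtColor(c['frame'],cv2.COLOR_BGR2HSV)
    Q=((P-B)@BR); m=(h[...,0]>18)&(h[...,0]<34)&(h[...,1]>140)&(h[...,2]>70)&(abs(Q[...,0])<.12)&(abs(Q[...,1])<.08)
    q=Q[m]; print(n,m.sum()); 
    if len(q): 
        o=np.argsort(q[:,0]); print(np.round(q[o][::max(1,len(o)//20)],3).tolist())
    # anything in bin x -0.05..0.06 above rim by side
    for y0,y1 in((-.1,-.06),(.06,.1)):
        k=(Q[...,1]>y0)&(Q[...,1]<y1)&(Q[...,0]>-.09)&(Q[...,0]<.06)&(Q[...,2]>.02)&(Q[...,2]<.3)
        kk=Q[k]; s=kk[:,2]-(.045+(kk[:,0]+.088)*.577)
        print(y0,[(round(x,2),np.round(np.percentile(s[abs(kk[:,0]-x)<.008],[5,50,95]),3).tolist()) for x in np.arange(-.08,.06,.016) if (abs(kk[:,0]-x)<.008).sum()>3])
E
```

```text
scene 54
[[-0.082, 0.047, 0.124], [-0.082, 0.039, 0.123], [-0.081, 0.06, 0.122], [-0.072, 0.002, 0.066], [-0.069, -0.012, 0.065], [-0.068, 0.013, 0.067], [-0.068, 0.004, 0.071], [-0.067, 0.003, 0.075], [-0.067, -0.015, 0.068], [-0.067, 0.011, 0.076], [-0.066, -0.015, 0.073], [-0.066, 0.026, 0.075], [-0.065, -0.018, 0.076], [-0.064, -0.001, 0.076], [-0.063, 0.028, 0.065], [-0.063, -0.013, 0.073], [-0.062, 0.021, 0.08], [-0.062, 0.011, 0.078], [-0.06, -0.017, 0.074], [-0.06, 0.022, 0.069], [-0.059, 0.028, 0.062], [-0.054, 0.02, 0.065], [-0.013, 0.028, 0.05], [-0.009, 0.021, 0.037], [-0.007, 0.026, 0.046], [-0.003, 0.029, 0.057], [-0.001, 0.025, 0.048]]
-0.1 [(np.float64(-0.08), [0.006, 0.084, 0.109]), (np.float64(-0.06), [-0.017, 0.065, 0.106]), (np.float64(-0.05), [-0.046, -0.022, -0.009]), (np.float64(-0.03), [-0.05, -0.037, -0.029]), (np.float64(0.0), [-0.059, -0.048, -0.04]), (np.float64(0.02), [-0.061, -0.056, -0.045]), (np.float64(0.03), [-0.063, -0.039, -0.026]), (np.float64(0.05), [-0.076, -0.06, -0.04])]
0.06 [(np.float64(-0.08), [-0.007, 0.084, 0.109]), (np.float64(-0.06), [-
[... 544 characters left out ...]
-0.067, 0.011, 0.068], [-0.066, 0.001, 0.073], [-0.064, 0.018, 0.075], [-0.063, -0.008, 0.076], [-0.062, 0.006, 0.081], [-0.06, -0.002, 0.083], [-0.059, -0.021, 0.083], [-0.057, 0.017, 0.084], [-0.052, -0.017, 0.082], [-0.047, -0.015, 0.079], [-0.007, -0.011, 0.057], [0.005, -0.01, 0.05]]
-0.1 [(np.float64(-0.08), [0.004, 0.006, 0.077]), (np.float64(-0.06), [-0.012, 0.055, 0.075]), (np.float64(-0.05), [-0.045, 0.049, 0.061]), (np.float64(-0.03), [-0.056, -0.05, -0.041])]
0.06 [(np.float64(-0.08), [0.004, 0.006, 0.082]), (np.float64(-0.06), [-0.012, 0.003, 0.081]), (np.float64(-0.05), [-0.045, 0.05, 0.062]), (np.float64(-0.03), [-0.05, 0.053, 0.06]), (np.float64(-0.02), [0.033, 0.04, 0.047])]
```

The depth shows the carton slipped in the grip: its far end hangs about 28° low, and that end met the floor. I'll tilt the tool further back so it is nearly level, set its far lower edge on the floor, then release.

```bash
python3 -m pendant '[[[0,0,0,0,-0.6,0,-1],[0,0,0,0,-0.6,0,-1],[0,0,0,0,-0.6,0,-1],[0,0,0,0,-0.6,0,-1],[0,0,0,0,-0.2,0,-1],[0,0,0,0,0,0,-1],[0,0,0,0,0,0,-1],[0,0,0,0,0,0,-1]]]'
python3 - <<'E'
from h import *
Rg=Rt(168.2,18)
T=tool(); tip=T[:3,3]+.022*T[:3,2]; print('tip bin',wb(tip).round(4)); print(r.get_state()['joints'])
go(bw([-.025,0,.032]),Rg,.022)
c=cap('wrist','w4'); P=cloud(c); h=cv2.cvtColor(c['frame'],cv2.COLOR_BGR2HSV)
Q=((P-B)@BR); m=(h[...,0]>18)&(h[...,0]<34)&(h[...,1]>140)&(h[...,2]>70)&(Q[...,0]>-.09)&(Q[...,0]<.03)&(abs(Q[...,1])<.04)&(Q[...,2]<.1)
q=Q[m];o=np.argsort(q[:,0]); print(np.round(q[o][::max(1,len(o)//16)],3).tolist())
E
```

```text
time_s: 13.35
tcp_pos: [0.4742, -0.2124, 0.0723]
eef_rot: [-180.0, 17.8, 168.2]
contact_force: [-1.3, 0.6, -1.2]
gripper_width: 0.0499
gripper_force: 30.0
tip bin [-0.031   0.0006  0.0514]
[  -0.98623861    9.60882346  -51.83149322   16.82771373  -11.53282031
 -116.83720845]
turn [-0.01 -0.05 -0.01] shift then [ 0.02 -0.03  1.02] tcp [ 0.4799 -0.2142  0.0529]
[[-0.072, -0.017, 0.059], [-0.07, 0.015, 0.06], [-0.069, -0.005, 0.062], [-0.068, -0.003, 0.062], [-0.068, -0.011, 0.066], [-0.067, -0.008, 0.067], [-0.066, 0.004, 0.07], [-0.065, 0.009, 0.072], [-0.065, 0.019, 0.072], [-0.064, -0.018, 0.077], [-0.063, 0.002, 0.078], [-0.062, 0.019, 0.078], [-0.058, 0.009, 0.077], [-0.053, 0.005, 0.076], [-0.014, -0.02, 0.063], [-0.004, 0.005, 0.059], [0.006, 0.007, 0.055]]
```

```bash
python3 -m pendant '[[[0,0,0.4,0,0,0,-1],[0,0,0.35,0,0,0,-1],[0,0,0.25,0,0,0,-1],[0,0,0,0,0,0,-1],[0,0,0,0,0,0,-1],[0,0,0,0,0,0,-1],[0,0,0,0,0,0,-1],[0,0,0,0,0,0,-1]]]'
python3 - <<'E'
from h import *
T=tool(); tip=T[:3,3]+.022*T[:3,2]; print('tip bin',wb(tip).round(4)); print(r.get_state()['moment'])
c=cap('wrist','w4'); P=cloud(c); h=cv2.cvtColor(c['frame'],cv2.COLOR_BGR2HSV)
Q=((P-B)@BR); m=(h[...,0]>18)&(h[...,0]<34)&(h[...,1]>140)&(h[...,2]>70)&(Q[...,0]>-.09)&(Q[...,0]<.03)&(abs(Q[...,1])<.04)&(Q[...,2]<.1)
q=Q[m];o=np.argsort(q[:,0]); print(np.round(q[o][::max(1,len(o)//16)],3).tolist())
E
```

```text
time_s: 14.2
tcp_pos: [0.4839, -0.2136, 0.0556]
eef_rot: [179.9, 18.2, 168.2]
contact_force: [5.4, -0.5, 2.9]
gripper_width: 0.0499
gripper_force: 30.0
tip bin [-0.0211  0.0015  0.0347]
[-0.05562015 -1.17536059  0.11583421]
[[-0.081, 0.031, 0.1], [-0.064, -0.015, 0.051], [-0.063, -0.008, 0.05], [-0.062, -0.022, 0.053], [-0.061, -0.016, 0.055], [-0.06, -0.022, 0.055], [-0.059, -0.013, 0.057], [-0.058, -0.018, 0.057], [-0.057, 0.026, 0.059], [-0.055, 0.012, 0.06], [-0.055, -0.014, 0.059], [-0.054, 0.005, 0.063], [-0.053, -0.015, 0.065], [-0.052, -0.013, 0.064], [-0.051, -0.015, 0.064], [-0.05, -0.001, 0.066], [-0.048, 0.015, 0.067]]
```

The far edge is on the floor; releasing.

```bash
python3 -m pendant '[[[0,0,0,0,0,0,0.3],[0,0,0,0,0,0,0.7],[0,0,0,0,0,0,1],[0,0,0,0,0,0,1],[0,0,0,0,0,0,1],[0,0,0,0,0,0,1],[0,0,-0.5,0,0,0,1],[0,0,-1,0,0,0,1]]]'
python3 -m pendant '[[[0,0,-1,0,0,0,1],[0,0,-1,0,0,0,1],[0,0,-1,0,0,0,1],[0,0,-1,0,0,0,1],[0,0,-1,0,0,0,1],[0,0,-1,0,0,0,1],[0,0,-1,0,0,0,1],[0,0,-1,0,0,0,1]]]'
python3 - <<'E'
from h import *
s=cap('scene','s5');c=cap('wrist','w5'); P=cloud(c); h=cv2.cvtColor(c['frame'],cv2.COLOR_BGR2HSV)
Q=((P-B)@BR); m=(h[...,0]>18)&(h[...,0]<34)&(h[...,1]>140)&(h[...,2]>70)&(Q[...,0]>-.09)&(Q[...,0]<.03)&(abs(Q[...,1])<.06)&(Q[...,2]<.07)
q=Q[m];o=np.argsort(q[:,0]); print(np.round(q[o][::max(1,len(o)//20)],3).tolist())
cv2.imwrite('pics/v5.png',np.hstack([cv2.resize(c['frame'],(480,360)),cv2.resize(s['frame'][150:270,270:390],(320,360),interpolation=cv2.INTER_CUBIC)]))
E
```

```text
time_s: 15.05
tcp_pos: [0.4703, -0.2113, 0.081]
eef_rot: [179.9, 17.6, 168.2]
contact_force: [0.6, -0.2, 1.1]
gripper_width: 0.0876
gripper_force: 0.0
time_s: 15.85
tcp_pos: [0.4228, -0.2018, 0.2353]
eef_rot: [180.0, 17.8, 168.2]
contact_force: [0.4, -0.2, -0.0]
gripper_width: 0.0878
gripper_force: 0.0
[[-0.065, 0.02, 0.051], [-0.063, 0.0, 0.052], [-0.061, -0.011, 0.053], [-0.06, 0.01, 0.055], [-0.058, 0.025, 0.058], [-0.057, -0.022, 0.058], [-0.056, -0.015, 0.061], [-0.054, 0.013, 0.061], [-0.053, -0.02, 0.062], [-0.051, 0.0, 0.066], [-0.05, 0.003, 0.068], [-0.049, 0.003, 0.069], [-0.043, -0.01, 0.07], [-0.038, -0.008, 0.066], [-0.032, 0.002, 0.06], [-0.026, -0.019, 0.056], [-0.019, -0.019, 0.051], [-0.014, 0.005, 0.046], [-0.006, -0.009, 0.041], [0.002, -0.006, 0.034], [0.011, 0.012, 0.027]]
```

View pics/v5.png

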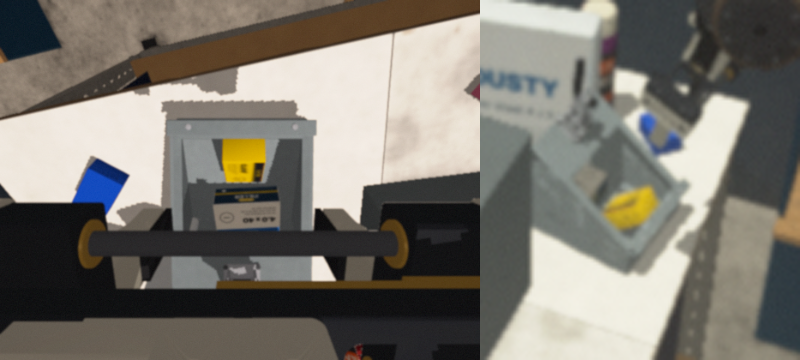

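The carton (wrist ~(243,160)) was left tilted, with its near end up and its far end against the larger carton. Next I'll find out what holds it up.

```bash
python3 - <<'E'
from h import *
for f in('w5','s5'):
    Q=(cloud(load(f))-B)@BR
    for y0 in(-.045,-.035,0,.035,.045):
        print(f,y0,[(round(float(x),3),np.round(np.median(Q[(abs(Q[...,0]-x)<.004)&(abs(Q[...,1]-y0)<.004)&(Q[...,2]>-.02)&(Q[...,2]<.13)][:,2]),3)) for x in np.arange(-.088,.05,.008) if ((abs(Q[...,0]-x)<.004)&(abs(Q[...,1]-y0)<.004)&(Q[...,2]>-.02)&(Q[...,2]<.13)).sum()>2])
E
```

```text
w5 -0.045 [(-0.088, np.float64(-0.0)), (-0.08, np.float64(0.053)), (-0.072, np.float64(0.003)), (-0.064, np.float64(0.047)), (-0.04, np.float64(0.002)), (-0.032, np.float64(0.002)), (-0.024, np.float64(0.002)), (-0.016, np.float64(0.002)), (-0.008, np.float64(0.002)), (0.0, np.float64(0.002)), (0.008, np.float64(0.002)), (0.016, np.float64(0.002)), (0.024, np.float64(0.002)), (0.032, np.float64(0.002)), (0.04, np.float64(0.002)), (0.048, np.float64(0.002))]
w5 -0.035 [(-0.088, np.float64(-0.001)), (-0.08, np.float64(0.053)), (-0.072, np.float64(0.002)), (-0.064, np.float64(0.047)), (-0.04, np.float64(0.002)), (-0.032, np.float64(0.002)), (-0.024, np.float64(0.002)), (-0.016, np.float64(0.002)), (-0.008, np.float64(0.002)), (0.0, np.float64(0.002)), (0.008, np.float64(0.002)), (0.016, np.float64(0.002)), (0.024, np.float64(0.002)), (0.032, np.float64(0.002)), (0.04, np.float64(0.024)), (0.048, np.float64(0.042))]
w5 0 [(-0.088, np.float64(-0.001)), (-0.08, np.float64(0.053)), (-0.072, np.float64(0.003)), (-0.064, np.float64(0.051)), (-0.056, np.float64(0.059)), (-0.048, np.float64(0.0
[... 1379 characters left out ...]
88, np.float64(0.054)), (-0.08, np.float64(0.049)), (-0.072, np.float64(0.007)), (0.032, np.float64(0.004)), (0.04, np.float64(0.028)), (0.048, np.float64(0.113))]
s5 0 [(-0.088, np.float64(0.002)), (-0.08, np.float64(0.055)), (-0.072, np.float64(0.013)), (-0.064, np.float64(0.053)), (-0.056, np.float64(0.06)), (-0.048, np.float64(0.071)), (-0.04, np.float64(0.067)), (-0.032, np.float64(0.005)), (-0.024, np.float64(0.029)), (0.04, np.float64(0.042)), (0.048, np.float64(0.079))]
s5 0.035 [(-0.088, np.float64(0.001)), (-0.08, np.float64(0.004)), (-0.072, np.float64(0.011))]
s5 0.045 [(-0.088, np.float64(0.0)), (-0.08, np.float64(0.031)), (-0.072, np.float64(0.035)), (0.048, np.float64(0.116))]
```

```bash
python3 - <<'E'
from h import *
for f in('w5','w2'):
    c=load(f);Q=(cloud(c)-B)@BR; print(f,'cam',wb(c['c2w'][:3,3]).round(3))
    for y0 in (.045,.078):
        u,v=proj(c,bw([-.088,y0,.03])); o=[]
        for vv in range(int(v)-25,int(v)+75,2):
            # column following y0
            row=Q[vv]; k=np.argmin(abs(row[:,1]-y0)); o.append((vv,)+tuple(np.round(row[k]*1000,0).astype(int)))
        print(y0,[tuple(map(int,t)) for t in o if t[1]>-100 and t[1]<60])
E
```

```text
w5 cam [-0.199  0.001  0.345]
0.045 [(113, -98, 45, -2), (115, -96, 45, -2), (117, -94, 45, -1), (119, -91, 45, -3), (121, -89, 45, -3), (123, -87, 45, -1), (125, -85, 45, -1), (127, -83, 45, -1), (129, -81, 45, -1), (131, -78, 45, -3), (133, -76, 45, -3), (135, -74, 45, -2), (137, -71, 45, -2), (139, -70, 45, 2), (141, -87, 45, 51), (143, -85, 45, 52), (145, -84, 45, 53), (147, -82, 45, 54), (149, -80, 45, 55), (151, -78, 45, 55), (153, -77, 45, 56), (155, -75, 45, 58), (157, -73, 45, 58), (159, -66, 45, 47), (161, -64, 45, 48), (163, -41, 45, 3), (165, -38, 45, 1), (167, -36, 45, 2), (169, -34, 45, 3), (171, -31, 45, 2), (173, -29, 45, 3), (175, -27, 45, 4), (177, -23, 44, 3), (179, -20, 45, 2), (181, -18, 45, 2), (183, -14, 45, 2), (185, -12, 45, 2), (187, -10, 45, 3), (189, -6, 46, 1), (191, -4, 44, 2), (193, -1, 45, 3), (195, 3, 45, 1), (197, 6, 45, 1), (199, 8, 45, 3), (201, 10, 45, 3), (203, 14, 46, 2), (205, 17, 44, 2)]
0.078 [(113, -99, 78, 0), (115, -96, 78, -1), (117, -94, 78, -2), (119, -92, 78, -3), (121, -89, 78, -2), (123, -88, 78, 0), (125, -85, 78, -2), (127, -83, 78
[... 1158 characters left out ...]
, 58), (251, -74, 45, 58), (253, -72, 45, 58), (255, -64, 46, 45), (257, -43, 45, 2), (259, -40, 45, 1), (261, -38, 45, 2), (263, -35, 45, 2), (265, -32, 45, 1), (267, -29, 45, 2), (301, 21, 45, 1), (303, 23, 45, 2)]
0.078 [(214, -99, 78, -1), (216, -96, 78, -1), (218, -93, 78, -3), (220, -91, 77, -1), (222, -88, 77, -1), (224, -85, 78, -3), (226, -83, 77, -1), (228, -80, 78, -2), (230, -77, 78, -4), (232, -75, 78, -1), (234, -72, 77, -1), (240, -84, 78, 53), (242, -82, 78, 53), (252, -72, 78, 58), (254, -65, 78, 48), (256, -63, 78, 48), (258, -61, 78, 50), (260, -60, 78, 51), (262, -58, 78, 52), (264, -32, 78, 1), (266, -53, 79, 52), (268, -52, 78, 55), (300, 20, 78, 1), (302, -20, 78, 74)]
```

The profile shows that what I took for the front lip is the channel with its keeper strip. The bin's true origin lies 18 mm further along +x, and this agrees with the text: rim 45 mm at −88, back at +88, larger carton at +20. So the carton's near end caught on the front sill. I'll correct the frame, regrasp with the tool leaning forward, level the carton by leaning back, and set it 15 mm further in.

```bash
cat >> h.py <<'E'
B=B+BR@np.array([.018,0,0])
E
python3 -m pendant '[[[0,0,0,0,0.8,0,1],[0,0,0,0,0.8,0,1],[0,0,0,0,0.8,0,1],[0,0,0,0,0.8,0,1],[0,0,0,0,0.8,0,1],[0,0,0,0,0.8,0,1],[0,0,0,0,0.8,0,1],[0,0,0,0,0.8,0,1]]]'
python3 - <<'E'
from h import *
Rg=Rt(168.2,-8)
for z in(.12,.044): go(bw([-.048,.0015,z]),Rg,.022)
E
```

```text
time_s: 16.75
tcp_pos: [0.4233, -0.2018, 0.2338]
eef_rot: [180.0, -7.9, 168.2]
contact_force: [-0.8, -0.9, -0.4]
gripper_width: 0.0875
gripper_force: 0.0
turn [ 0.01  0.02 -0.  ] shift then [-3.75  0.05  4.12] tcp [ 0.4849 -0.2137  0.1418]
turn [ 0.01  0.02 -0.  ] shift then [-4.28  0.05  7.88] tcp [ 0.4849 -0.2137  0.0658]
```

```bash
python3 -m pendant '[[[-0.75,0.05,0.8,0,0,0,1],[-0.75,0,0.8,0,0,0,1],[-0.75,0,0.8,0,0,0,1],[-0.75,0,0.8,0,0,0,1],[-0.75,0,0.8,0,0,0,1],[-0.2,0,0.9,0,0,0,1],[-0.1,0,0.8,0,0,0,1],[-0.1,0,0.7,0,0,0,1]]]'
python3 -m pendant '[[[-0.06,0,0.6,0,0,0,1],[-0.06,0,0.5,0,0,0,1],[-0.03,0,0.3,0,0,0,1],[0,0,0.25,0,0,0,1],[0,0,0,0,0,0,1],[0,0,0,0,0,0,1],[0,0,0,0,0,0,-1],[0,0,0,0,0,0,-1]]]' 40
python3 -m pendant '[[[0,0,0,0,0,0,-1],[0,0,0,0,0,0,-1],[0,0,0,0,0,0,-1],[0,0,0,0,0,0,-1],[0,0,0,0,0,0,-1],[0,0,0,0,0,0,-1],[0,0,0,0,0,0,-1],[0,0,0,0,0,0,-1]]]'
python3 - <<'E'
from h import *
T=tool(); print('tip bin',wb(T[:3,3]+.022*T[:3,2]).round(4))
go(bw([-.048,.0015,.044]),Rt(168.2,-8),.022); go(bw([-.04,.0,.09]),Rt(168.2,-8),.022)
E
```

```text
time_s: 17.55
tcp_pos: [0.4866, -0.214, 0.0946]
eef_rot: [180.0, -7.9, 168.2]
contact_force: [-0.2, 0.5, 0.3]
gripper_width: 0.0878
gripper_force: 0.0
time_s: 18.35
tcp_pos: [0.4861, -0.2138, 0.064]
eef_rot: [180.0, -7.7, 168.2]
contact_force: [0.1, 0.4, 0.1]
gripper_width: 0.0769
gripper_force: 0.0
time_s: 19.15
tcp_pos: [0.4859, -0.2138, 0.0636]
eef_rot: [180.0, -7.7, 168.2]
contact_force: [-0.1, 0.5, 1.1]
gripper_width: 0.0496
gripper_force: 40.0
tip bin [-0.047   0.0016  0.0418]
turn [0.01 0.07 0.  ] shift then [ 0.06 -0.01 -0.1 ] tcp [ 0.4849 -0.2137  0.0658]
turn [0.01 0.07 0.  ] shift then [-0.01 -0.08 -2.44] tcp [ 0.4925 -0.2168  0.1118]
```

```bash
python3 -m pendant '[[[0,0,-0.4,0,0,0,-1],[0,0,-0.8,0,0,0,-1],[0,0,-0.8,0,0,0,-1],[0,0,-0.8,0,0,0,-1],[0,0,-0.3,0,-0.6,0,-1],[0,0,0,0,-0.9,0,-1],[0,0,0,0,-0.9,0,-1],[0,0,0,0,-0.9,0,-1]]]'
python3 -m pendant '[[[0,0,0,0,-0.9,0,-1],[0,0,0,0,-0.9,0,-1],[0,0,0,0,-0.9,0,-1],[0,0,0,0,-0.9,0,-1],[0,0,0,0,-0.2,0,-1],[0,0,0,0,0,0,-1],[0,0,0,0,0,0,-1],[0,0,0,0,0,0,-1]]]'
cat >> h.py <<'E'
def yel(n='wrist',f='wy'):
    T=tool(); c=cap(n,f); Q=(cloud(c)-B)@BR; h=cv2.cvtColor(c['frame'],cv2.COLOR_BGR2HSV)
    m=(h[...,0]>18)&(h[...,0]<34)&(h[...,1]>140)&(h[...,2]>70)&(Q[...,0]>-.13)&(Q[...,0]<.06)&(abs(Q[...,1])<.045)&(Q[...,2]<.13)
    q=Q[m];o=np.argsort(q[:,0]); print('tip',wb(T[:3,3]+.022*T[:3,2]).round(4),np.round(q[o][::max(1,len(o)//18)],3).tolist())
E
python3 - <<'E'
from h import *
yel(); print(r.get_state()['joints'])
E
```

```text
time_s: 19.95
tcp_pos: [0.4937, -0.2155, 0.1251]
eef_rot: [180.0, 5.6, 168.2]
contact_force: [-0.9, 1.0, -3.4]
gripper_width: 0.0495
gripper_force: 40.0
time_s: 20.75
tcp_pos: [0.495, -0.2157, 0.1253]
eef_rot: [180.0, 20.6, 168.2]
contact_force: [-0.0, -0.1, -3.7]
gripper_width: 0.0496
gripper_force: 40.0
tip [-0.027   0.0016  0.1047] [[-0.063, -0.019, 0.097], [-0.062, -0.013, 0.098], [-0.061, -0.004, 0.101], [-0.06, 0.008, 0.101], [-0.06, 0.017, 0.108], [-0.059, 0.025, 0.115], [-0.059, 0.002, 0.117], [-0.058, 0.025, 0.118], [-0.058, 0.02, 0.116], [-0.057, -0.003, 0.123], [-0.057, 0.021, 0.122], [-0.055, -0.005, 0.123], [-0.051, 0.001, 0.123], [-0.047, -0.001, 0.122], [-0.042, -0.019, 0.121], [-0.008, 0.026, 0.115], [-0.001, -0.004, 0.002], [0.007, -0.005, 0.112], [0.016, 0.001, 0.11]]
[  -0.47842614    5.2444407   -46.82399268   12.81780399  -18.07088668
 -112.82993038]
```

```bash
python3 -m pendant '[[[0.19,0,0.5,0,0,0,-1],[0.19,0,0.5,0,0,0,-1],[0.19,0,0.5,0,0,0,-1],[0.19,0,0.5,0,0,0,-1],[0.19,0,0.5,0,0,0,-1],[0.19,0,0.5,0,0,0,-1],[0.15,0,0.4,0,0,0,-1],[0,0,0,0,0,0,-1]]]'
python3 -c "
from h import *
yel()"
```

```text
time_s: 21.6
tcp_pos: [0.4955, -0.22, 0.0591]
eef_rot: [179.1, 19.8, 168.2]
contact_force: [-0.4, -0.1, -3.1]
gripper_width: 0.0497
gripper_force: 40.0
tip [-0.0259 -0.0021  0.0384] [[-0.089, -0.03, 0.103], [-0.081, -0.01, 0.118], [-0.08, 0.042, 0.117], [-0.079, 0.035, 0.115], [-0.061, -0.017, 0.031], [-0.06, 0.004, 0.032], [-0.059, 0.007, 0.036], [-0.059, -0.022, 0.037], [-0.058, -0.012, 0.047], [-0.057, 0.003, 0.052], [-0.057, -0.003, 0.053], [-0.056, -0.004, 0.054], [-0.055, -0.02, 0.057], [-0.051, -0.021, 0.057], [-0.045, 0.0, 0.056], [-0.041, -0.017, 0.054], [-0.004, -0.012, 0.048], [0.006, -0.014, 0.046], [0.021, -0.027, 0.039]]
```

```bash
python3 -m pendant '[[[0.09,0,0.2,0,0.05,0,-1],[0.09,0,0.2,0,0.05,0,-1],[0,0,0,0,0,0,-1],[0,0,0,0,0,0,0],[0,0,0,0,0,0,1],[0,0,0,0,0,0,1],[0,0,0,0,0,0,1],[0,0,0,0,0,0,1]]]'
python3 -m pendant '[[[0,0,0,0,0,0,1],[0,0,-0.7,0,0,0,1],[0,0,-1,0,0,0,1],[0,0,-1,0,0,0,1],[0,0,-1,0,0,0,1],[0,0,-1,0,0,0,1],[0,0,-1,0,0,0,1],[0,0,-1,0,0,0,1]]]'
python3 -c "
from h import *
yel()
Q=(cloud(load('wy'))-B)@BR;m=(Q[...,2]>.022)&(Q[...,2]<.04)&(Q[...,0]>-.1)&(Q[...,0]<.02)&(abs(Q[...,1])<.06)
print(cv2.minAreaRect((Q[m][:,:2]*1000).astype(np.float32)),np.percentile(Q[m][:,2],[2,50,98]))"
```

```text
time_s: 22.45
tcp_pos: [0.4948, -0.22, 0.0524]
eef_rot: [179.0, 19.5, 168.2]
contact_force: [-0.8, -0.3, 1.0]
gripper_width: 0.0761
gripper_force: 0.0
time_s: 23.25
tcp_pos: [0.45, -0.2132, 0.1791]
eef_rot: [179.0, 19.4, 168.2]
contact_force: [0.2, 0.8, -0.3]
gripper_width: 0.0878
gripper_force: 0.0
tip [-0.0719 -0.0048  0.1583] [[-0.082, 0.003, 0.048], [-0.062, -0.003, 0.024], [-0.062, 0.002, 0.014], [-0.061, 0.01, 0.029], [-0.059, -0.007, 0.032], [-0.054, 0.001, 0.032], [-0.049, -0.008, 0.032], [-0.044, 0.007, 0.031], [-0.039, -0.028, 0.002], [-0.034, 0.006, 0.034], [-0.029, 0.008, 0.033], [-0.024, -0.001, 0.032], [-0.019, -0.021, 0.031], [-0.014, 0.019, 0.032], [-0.008, -0.021, 0.032], [-0.001, 0.006, 0.032], [0.005, 0.005, 0.032], [0.012, -0.021, 0.032], [0.022, -0.033, 0.017]]
((-21.403213500976562, 13.572284698486328), (82.62860107421875, 79.00926971435547), 0.6556272506713867) [0.02393275 0.03202114 0.03764395]
```

The carton lies flat (top 32 mm everywhere, x −0.060 to +0.015). Now for the cover.

```bash
python3 -m pendant '[[[0,0,-0.7,0,0.9,0,1],[0,0,-0.7,0,0.9,0,1],[0,0,-0.7,0,0.9,0,1],[0,0,-0.7,0,0.9,0,1],[0,0,-0.7,0,0.9,-0.7,1],[0,0,-0.7,0,0.35,-1,1],[0,0,-0.7,0,0,-1,1],[0,0,-0.7,0,0,-1,1]]]'
python3 -c "
from h import *
go([.45,.2,.29],Rt(187.4,0)); go([.55,.295,.27],Rt(187.4,0)); print(r.get_state()['joints'])"
```

```text
time_s: 24.1
tcp_pos: [0.4354, -0.212, 0.2884]
eef_rot: [179.3, 0.2, -176.5]
contact_force: [1.1, 0.1, -0.8]
gripper_width: 0.0877
gripper_force: 0.0
turn [ 0.18  0.05 -0.98] shift then [-3.37 20.33 -0.08] tcp [0.45 0.2  0.29]
turn [ 0.18  0.05 -0.98] shift then [-8.94 24.4   0.92] tcp [0.55  0.295 0.27 ]
[ -3.20575209   0.90306533 -18.42800863  -0.76474138 -70.58620824
 -83.06655477]
```

```bash
python3 -m pendant '[[[0,0.5,0,0.18,0.05,-0.98,1],[-0.17,1,0,0,0,0,1],[-0.17,1,0,0,0,0,1],[-0.17,1,0,0,0,0,1],[-0.17,1,0,0,0,0,1],[-0.17,1,0,0,0,0,1],[-0.17,1,0,0,0,0,1],[-0.17,1,0,0,0,0,1]]]'
python3 -m pendant '[[[-0.17,1,0,0,0,0,1],[-0.17,1,0,0,0,0,1],[-0.17,1,0,0,0,0,1],[-0.17,1,0,0,0,0,1],[-0.17,1,0,0,0,0,1],[-0.17,1,0,0,0,0,1],[-0.17,1,0,0,0,0,1],[-0.17,1,0,0,0,0,1]]]'
python3 -m pendant '[[[-0.4,1,0,0,0,0,1],[-0.6,1,0,0,0,0,1],[-0.8,1,0,0,0,0,1],[-0.8,1,0,0,0,0,1],[-0.8,1,0.1,0,0,0,1],[-0.8,1,0.2,0,0,0,1],[-0.8,1,0.3,0,0,0,1],[-0.8,1,0.3,0,0,0,1]]]'
python3 - <<'E'
from h import *
go([.55,.295,.27],Rt(187.4,0))
c=cap('wrist','wc'); P=cloud(c); x,y,z=P[...,0],P[...,1],P[...,2]; hsv=cv2.cvtColor(c['frame'],cv2.COLOR_BGR2HSV)
for n,lo,hi in(('plate',.008,.016),('bar',.035,.055)):
    m=(abs(x-.51)<.11)&(abs(y-.29)<.11)&(z>lo)&(z<hi); m=cv2.morphologyEx(m.astype(np.uint8),cv2.MORPH_OPEN,np.ones((5,5)))>0
    q=P[m]; print(n,len(q),cv2.minAreaRect((q[:,:2]*1000).astype(np.float32)),np.percentile(q[:,2],[5,50,95]))
cv2.imwrite('pics/wc_.png',c['frame'])
E
```

```text
time_s: 24.9
tcp_pos: [0.4406, -0.0593, 0.2883]
eef_rot: [-180.0, 0.0, -172.8]
contact_force: [0.5, -1.3, -0.5]
gripper_width: 0.0877
gripper_force: 0.0
time_s: 25.7
tcp_pos: [0.4474, 0.1029, 0.2881]
eef_rot: [-180.0, 0.0, -172.8]
contact_force: [0.2, -0.8, -0.0]
gripper_width: 0.0879
gripper_force: 0.0
time_s: 26.5
tcp_pos: [0.5434, 0.2767, 0.2695]
eef_rot: [-180.0, 0.0, -172.8]
contact_force: [-0.3, -0.9, 0.5]
gripper_width: 0.0878
gripper_force: 0.0
turn [-0.01  0.   -0.04] shift then [-0.45  0.86 -0.02] tcp [0.55  0.295 0.27 ]
plate 14891 ((510.8070373535156, 294.94183349609375), (147.288818359375, 160.21131896972656), 7.202714443206787) [0.0095854 0.0108944 0.0123936]
bar 876 ((506.10382080078125, 294.5958251953125), (83.0465316772461, 13.550946235656738), 7.753293991088867) [0.03870756 0.04141233 0.0428439 ]
```

View pics/wc_.png

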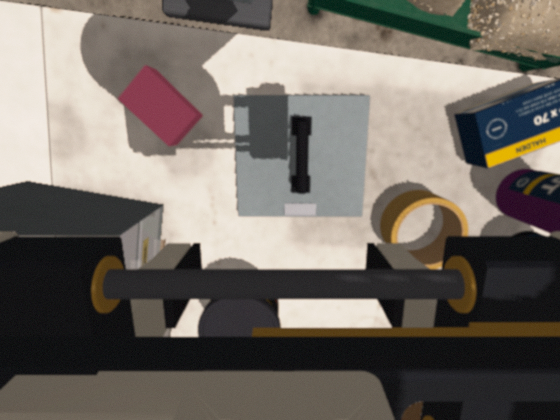

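The picture shows the cover at (302,155), its bar from (301,118) to (301,190) and the wear plate at (300,210) on the far side. The carton lean trials showed that a 30° back-lean is out of reach over the bin. So I'll grip the bar with the tool leaning forward 20° relative to the cover, so that the final lean is only about 10°.

```bash
python3 -m pendant '[[[0,0,0,0,1,-0.04,1],[0,0,0,0,1,0,1],[0,0,0,0,1,0,1],[0,0,0,0,1,0,1],[0,0,0,0,1,0,1],[0,0,0,0,0,0,1],[0,0,0,0,0,0,1],[0,0,0,0,0,0,1]]]'
python3 - <<'E'
from h import *
Rg=Rt(187.3,-20)
go([.507,.2948,.10],Rg,.003);go([.507,.2948,.0375],Rg,.003); print(r.get_state()['joints'])
E
```

```text
time_s: 27.35
tcp_pos: [0.5424, 0.2754, 0.2703]
eef_rot: [-180.0, -19.9, -172.6]
contact_force: [-0.6, -0.2, 0.5]
gripper_width: 0.0874
gripper_force: 0.0
turn [-0.02  0.03  0.02] shift then [-1.38  1.19  8.41] tcp [0.508  0.2949 0.1028]
turn [-0.02  0.03  0.02] shift then [-2.45  1.19 11.35] tcp [0.508  0.2949 0.0403]
[  38.85270238   25.06586736   11.91691281  -10.2157714   -93.95231658
 -120.61937563]
```

```bash
python3 -m pendant '[[[-0.17,0.15,1,0,0,0,1],[-0.17,0.15,1,0,0,0,1],[-0.17,0.15,1,0,0,0,1],[-0.17,0.15,1,0,0,0,1],[-0.17,0.15,1,0,0,0,1],[-0.17,0.15,1,0,0,0,1],[-0.17,0.15,1,0,0,0,1],[-0.19,0.14,1,0,0,0,1]]]'
python3 -c "
from h import *
Rg=Rt(187.3,-20);go([.507,.2948,.0375],Rg,.003)"
```

```text
time_s: 28.15
tcp_pos: [0.5105, 0.2956, 0.1108]
eef_rot: [180.0, -19.8, -172.5]
contact_force: [-0.2, -0.1, -0.1]
gripper_width: 0.0875
gripper_force: 0.0
turn [-0.01  0.05  0.04] shift then [-1.09 -0.02  3.36] tcp [0.508  0.2949 0.0403]
```

```bash
python3 -m pendant '[[[-0.23,0,0.7,0,0.05,0.04,1],[-0.23,0,0.7,0,0,0,1],[-0.23,0,0.7,0,0,0,1],[-0.2,0,0.6,0,0,0,1],[-0.15,0,0.45,0,0,0,1],[-0.05,0,0.2,0,0,0,1],[0,0,0,0,0,0,1],[0,0,0,0,0,0,1]]]'
python3 -c "
from h import *
Rg=Rt(187.3,-20);go([.507,.2948,.0375],Rg,.003)"
python3 -m pendant '[[[0,0,0,0,0,0,0],[0,0,0,0,0,0,-1],[0,0,0,0,0,0,-1],[0,0,0,0,0,0,-1],[0,0,0,0,0,0,-1],[0,0,0,0,0,0,-1],[0,0,0,0,0,0,-1],[0,0,0,0,0,0,-1]]]' 60
```

```text
time_s: 28.95
tcp_pos: [0.5087, 0.2949, 0.0404]
eef_rot: [-179.9, -20.1, -172.8]
contact_force: [0.3, -0.5, 0.7]
gripper_width: 0.0877
gripper_force: 0.0
turn [-0.01 -0.03 -0.02] shift then [0.03 0.   0.02] tcp [0.508  0.2949 0.0403]
time_s: 29.75
tcp_pos: [0.5083, 0.2947, 0.04]
eef_rot: [-179.9, -20.2, -172.8]
contact_force: [0.5, -0.5, 0.3]
gripper_width: 0.0292
gripper_force: 0.0
```

```bash
python3 -m pendant '[[[0,0,0,0,0,0,-1],[0,0,0,0,0,0,-1],[0,0,0,0,0,0,-1],[0,0,0,0,0,0,-1],[0,0,0,0,0,0,-1],[0.05,0,-0.15,0,0,0,-1],[0.1,0,-0.3,0,0,0,-1],[0.2,0,-0.5,0,0,0,-1]]]'
python3 -c "
from h import *
print(r.get_state()['moment']); Rg=Rt(187.3,-20);go([.44,.2,.28],Rg,.003)"
```

```text
time_s: 30.55
tcp_pos: [0.5079, 0.2947, 0.06]
eef_rot: [-179.9, -20.2, -172.8]
contact_force: [-0.1, 0.7, -4.6]
gripper_width: 0.0136
gripper_force: 60.0
[ 0.24670572 -1.76660143  0.00181665]
turn [-0.02 -0.06 -0.02] shift then [ 7.49 -4.27 -9.13] tcp [0.441  0.2001 0.2828]
```

```bash
cat >> h.py <<'E'
def mk(Rm,p): T=np.eye(4);T[:3,:3]=Rm;T[:3,3]=p;return T
Tpick=mk(R.from_euler('xyz',[-179.9,-20.2,-172.8],degrees=True).as_matrix(),[.5083,.2947,.0400])
Cpick=mk(R.from_euler('z',7.3,degrees=True).as_matrix(),[.5108,.2949,0.])
C2T=np.linalg.inv(Tpick)@Cpick   # cover in tool
CH=np.array([-.0956,0,.0406]); U=np.array([np.cos(np.pi/6),0,.5]); N=np.array([-.5,0,np.cos(np.pi/6)])
def ct(s,h,ang,y=0.):
    Rc=BR@R.from_euler('y',-ang,degrees=True).as_matrix()
    foot=bw(CH+s*U+h*N+[0,y,0]); p=foot-Rc@np.array([-.074,0,.008])
    return mk(Rc,p)@np.linalg.inv(C2T)
def gc(s,h,ang,y=0.):
    T=ct(s,h,ang,y); go(T[:3,3],T[:3,:3])
def cov():
    C=tool()@C2T; f=wb((C@[-.074,0,.008,1])[:3])-CH; hd=wb((C@[.074,0,.008,1])[:3])-CH-.148*U
    x=BR.T@C[:3,0]; print('foot s,h,y',(f@U).round(4),(f@N).round(4),f[1].round(4),'head',(hd@U).round(4),(hd@N).round(4),hd[1].round(4),'ang',np.degrees(np.arcsin(x[2])).round(1))
E
python3 -m pendant '[[[0.6,-0.3,-0.9,0,0,0,-1],[0.6,-0.3,-0.9,0,0,0,-1],[0.6,-0.3,-0.9,0,0,0,-1],[0.7,-0.5,-0.9,0,0,0,-1],[0.7,-0.5,-0.9,0,0,0,-1],[0.8,-0.8,-0.9,0,0,0,-1],[0.9,-1,-0.9,0,0,0,-1],[0.9,-1,-0.9,0,0,0,-1]]]'
python3 -c "
from h import *
cov();gc(.022,.065,36);print(r.get_state()['moment'])"
```

```text
time_s: 31.35
tcp_pos: [0.4608, 0.1937, 0.2373]
eef_rot: [-179.9, -20.1, -172.7]
contact_force: [-0.0, 0.1, -3.9]
gripper_width: 0.0134
gripper_force: 60.0
foot s,h,y -0.0248 0.2044 0.3719 head -0.0517 0.1347 0.4204 ang 0.1
turn [-0.19 -8.89  4.87] shift then [ -3.13 -19.75   4.1 ] tcp [ 0.4601 -0.2099  0.1758]
[ 2.03263045e-01 -1.73624341e+00 -7.53865927e-04]
```

```bash
python3 -m pendant '[[[0,-0.6,0,-0.02,-0.99,0.54,-1],[0,-0.6,0,-0.02,-0.99,0.54,-1],[0,-0.6,0,-0.02,-0.99,0.54,-1],[0,-0.6,0,-0.02,-0.99,0.54,-1],[0,-0.6,0,-0.02,-0.99,0.54,-1],[0,-0.6,0,-0.02,-0.99,0.54,-1],[0,-0.6,0,-0.02,-0.99,0.54,-1],[0,-0.6,0,-0.02,-0.99,0.54,-1]]]'
python3 -c "
from h import *
cov();gc(.022,.065,36);print(r.get_state()['joints'])"
```

```text
time_s: 32.15
tcp_pos: [0.4606, 0.0981, 0.2383]
eef_rot: [-179.4, 12.0, 170.2]
contact_force: [0.2, -0.4, -4.9]
gripper_width: 0.0137
gripper_force: 60.0
foot s,h,y -0.0033 0.1549 0.2995 head -0.0035 0.1608 0.3045 ang 32.2
turn [-0.01 -0.94  0.52] shift then [ -2.18 -15.07   3.88] tcp [ 0.4601 -0.2099  0.1758]
[  43.95518862   -5.3536369   -37.5811851    12.81805804  -51.78369882
 -151.23365353]
```

```bash
python3 -m pendant '[[[0,-0.5,0,0,-0.94,0.52,-1],[-0.1,-1,0,0,0,0,-1],[-0.1,-1,0,0,0,0,-1],[-0.1,-1,0,0,0,0,-1],[-0.1,-1,0,0,0,0,-1],[-0.1,-1,0,0,0,0,-1],[-0.1,-1,0,0,0,0,-1],[-0.1,-1,0,0,0,0,-1]]]'
python3 -m pendant '[[[-0.1,-1,0,0,0,0,-1],[-0.1,-1,0,0,0,0,-1],[-0.1,-1,0,0,0,0,-1],[-0.1,-1,0,0,0,0,-1],[-0.1,-1,0.1,0,0,0,-1],[-0.1,-1,0.2,0,0,0,-1],[-0.1,-1,0.3,0,0,0,-1],[0,-0.5,0.3,0,0,0,-1]]]'
python3 - <<'E'
from h import *
cov();gc(.022,.065,36);gc(.022,.006,36);print(r.get_state()['joints'])
c=cap('scene','s9');w=cap('wrist','w9')
P=cloud(c);Ti=np.linalg.inv(tool()@C2T);Q=P@Ti[:3,:3].T+Ti[:3,3]
m=(abs(Q[...,0])<.07)&(abs(Q[...,1])<.075)&(abs(Q[...,2]-.012)<.02)
q=Q[m];A=np.c_[q[:,:2],np.ones(len(q))];k=np.linalg.lstsq(A,q[:,2],rcond=None)[0]
for _ in range(5):
    e=abs(A@k-q[:,2])<.003;k=np.linalg.lstsq(A[e],q[e,2],rcond=None)[0]
print('plate in assumed cover frame: slope deg',np.degrees(k[:2]).round(2),'z',k[2].round(4),e.sum())
m2=(abs(Q[...,2]-.012-Q[...,0]*k[0])<.008)&(abs(Q[...,0])<.12)&(abs(Q[...,1])<.12);print(cv2.minAreaRect((Q[m2][:,:2]*1000).astype(np.float32)))
cv2.imwrite('pics/v9.png',np.hstack([cv2.resize(w['frame'],(440,330)),cv2.resize(c['frame'][150:270,270:390],(330,330),interpolation=cv2.INTER_CUBIC)]))
E
```

```text
time_s: 32.95
tcp_pos: [0.4428, -0.052, 0.2424]
eef_rot: [-179.8, 15.6, 168.2]
contact_force: [0.9, -0.5, -5.3]
gripper_width: 0.0136
gripper_force: 60.0
time_s: 33.75
tcp_pos: [0.4301, -0.2027, 0.2293]
eef_rot: [-179.8, 15.6, 168.1]
contact_force: [-0.2, 0.2, -4.8]
gripper_width: 0.0135
gripper_force: 60.0
foot s,h,y 0.0219 0.1269 0.0008 head 0.0211 0.142 0.001 ang 35.8
turn [-0.04 -0.04  0.01] shift then [-0.76 -0.04  2.99] tcp [ 0.4601 -0.2099  0.1758]
turn [-0.04 -0.04  0.01] shift then [-1.48 -0.04  5.85] tcp [ 0.489  -0.216   0.1247]
[   1.56866543   -7.18419097  -38.24227226    5.45328354  -43.88539534
 -106.88557946]
plate in assumed cover frame: slope deg [0.09 0.29] z 0.014 497
((0.8791427612304688, -0.37749481201171875), (147.7245330810547, 166.4915008544922), 0.33552291989326477)
```

View pics/v9.png

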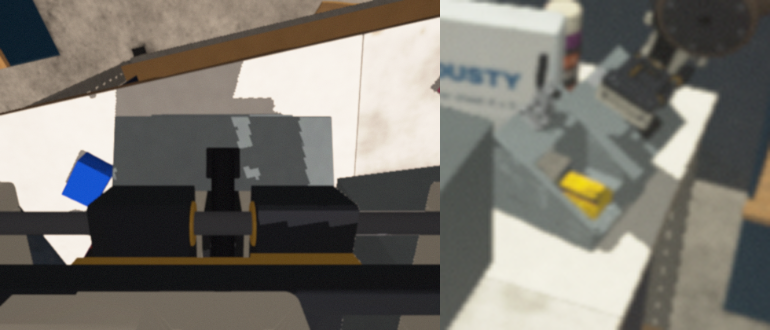

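The cover hangs in the grip as computed (within 1° and 1 mm). In the wrist view its lower edge is at row ~117 and it is squared with the bin. Next I'll lower it to just above the rim.

```bash
python3 -m pendant '[[[-0.21,-0.04,0.8,0,-0.04,0,-1],[-0.21,0,0.8,0,0,0,-1],[-0.21,0,0.8,0,0,0,-1],[-0.21,0,0.8,0,0,0,-1],[-0.21,0,0.8,0,0,0,-1],[-0.18,0,0.7,0,0,0,-1],[-0.15,0,0.6,0,0,0,-1],[-0.1,0,0.4,0,0,0,-1]]]'
python3 -c "
from h import *
cov();gc(.022,.006,36);gc(.010,.003,36);gc(0,.002,36);print(r.get_state()['joints'])"
```

```text
time_s: 34.65
tcp_pos: [0.4893, -0.2145, 0.1269]
eef_rot: [-179.8, 15.8, 168.3]
contact_force: [-0.0, -0.8, -5.2]
gripper_width: 0.0133
gripper_force: 60.0
foot s,h,y 0.023 0.0079 0.0012 head 0.0222 0.0233 0.0017 ang 36.0
turn [-0.03 -0.01  0.04] shift then [ 0.03 -0.07  0.1 ] tcp [ 0.489  -0.216   0.1247]
turn [-0.03 -0.01  0.04] shift then [ 0.57 -0.07  0.4 ] tcp [ 0.4803 -0.2142  0.1161]
turn [-0.03 -0.01  0.04] shift then [ 1.05 -0.08  0.57] tcp [ 0.4723 -0.2125  0.1102]
[  -0.46714111    6.3941929   -41.38823048    7.20648095  -26.95529336
 -107.29941937]
```

```bash
python3 -m pendant '[[[0.03,-0.07,0.1,0,0,0.04,-1],[0.15,0,0.08,0,0,0,-1],[0.15,0,0.08,0,0,0,-1],[0.15,0,0.08,0,0,0,-1],[0.15,0,0.06,0,0,0,-1],[0.13,0,0.05,0,0,0,-1],[0.1,0,0.04,0,0,0,-1],[0,0,0,0,0,0,-1]]]'
python3 -c "
from h import *
cov();gc(.0,.002,36);print(r.get_state()['moment'])"
```

```text
time_s: 35.45
tcp_pos: [0.4748, -0.2134, 0.113]
eef_rot: [-179.8, 15.8, 168.1]
contact_force: [0.0, -0.2, -4.6]
gripper_width: 0.0137
gripper_force: 60.0
foot s,h,y 0.0036 0.0031 -0.0004 head 0.0028 0.0185 -0.0004 ang 36.0
turn [-0.03 -0.   -0.01] shift then [0.16 0.02 0.1 ] tcp [ 0.4723 -0.2125  0.1102]
[ 0.23192876  1.44214187 -0.04845012]
```

```bash
python3 -m pendant '[[[0.08,0,0.02,0,0,0,-1],[0.08,0,0.02,0,0,0,-1],[0.06,0,0.01,0,0,0,-1],[0.05,0,0,0,0,0,-1],[0,0,0,0,0,0,-1],[0,0,0,0,0,0,-1],[0,0,0,0,0,0,-1],[0,0,0,0,0,0,-1]]]'
python3 -c "
from h import *
cov();print(r.get_state()['moment'])"
```

```text
time_s: 36.25
tcp_pos: [0.4724, -0.2125, 0.112]
eef_rot: [-179.8, 16.0, 168.1]
contact_force: [4.9, -3.9, -1.2]
gripper_width: 0.0134
gripper_force: 60.0
foot s,h,y 0.0011 0.0032 -0.0001 head 0.0002 0.0193 -0.0 ang 36.2
[-1.1428404  -0.37693836 -0.17888404]
```

The lower edge has bottomed in the channel (about 5 N). Now I'll swing the upper edge down.

```bash
python3 -c "
from h import *
for a in(33,30):gc(.0005,.0015,a)
gc(.0005,.0005,30)"
```

```text
turn [-0.03  0.81  0.  ] shift then [-0.16  0.    0.24] tcp [ 0.4764 -0.2133  0.1079]
turn [-0.03  1.56 -0.  ] shift then [-0.31  0.    0.38] tcp [ 0.4797 -0.214   0.1056]
turn [-0.03  1.56 -0.  ] shift then [-0.33  0.    0.43] tcp [ 0.4802 -0.2141  0.1047]
```

```bash
python3 -m pendant '[[[-0.04,0,0.07,0,0.26,0,-1],[-0.04,0,0.07,0,0.26,0,-1],[-0.05,0,0.07,0,0.26,0,-1],[-0.05,0,0.06,0,0.26,0,-1],[-0.05,0,0.06,0,0.26,0,-1],[-0.05,0,0.05,0,0.26,0,-1],[0,0,0,0,0,0,-1],[0,0,0,0,0,0,-1]]]'
python3 -c "
from h import *
cov();print(r.get_state()['moment']);gc(.0005,.0005,30)"
```

```text
time_s: 37.05
tcp_pos: [0.48, -0.2139, 0.1057]
eef_rot: [-179.9, 9.8, 168.1]
contact_force: [4.5, -0.7, 2.0]
gripper_width: 0.0137
gripper_force: 60.0
foot s,h,y 0.0008 0.0015 0.0001 head 0.0008 0.0014 0.0002 ang 30.0
[-0.28833984 -1.44102153  0.09664652]
turn [-0.02 -0.01 -0.  ] shift then [-0.   -0.01  0.05] tcp [ 0.4802 -0.2141  0.1047]
```

```bash
python3 -m pendant '[[[0,0,0.06,0,0.03,0,-1],[0,0,0.06,0,0.03,0,-1],[0,0,0,0,0,0,-1],[0,0,0,0,0,0,-1],[0,0,0,0,0,0,-1],[0,0,0,0,0,0,-1],[0,0,0,0,0,0,-1],[0,0,0,0,0,0,-1]]]'
python3 -c "
from h import *
cov();print(r.get_state()['moment'])"
```

```text
time_s: 37.85
tcp_pos: [0.4806, -0.2141, 0.105]
eef_rot: [-179.8, 9.6, 168.1]
contact_force: [-1.5, 2.8, 19.1]
gripper_width: 0.0135
gripper_force: 60.0
foot s,h,y 0.0009 0.0007 -0.0 head 0.0009 0.0003 0.0002 ang 29.8
[0.752516   0.10451994 0.21091578]
```

```bash
python3 -m pendant '[[[0,0,-0.03,0,0,0,0],[0,0,-0.03,0,0,0,0],[0,0,0,0,0,0,0],[0,0,0,0,0,0,0],[0,0,0,0,0,0,0],[0,0,0,0,0,0,0],[0,0,-0.3,0,0,0,0],[0,0,-0.6,0,0,0,0]]]'
python3 -m pendant '[[[0,0,-1,0,0,0,0],[0,0,-1,0,0,0,0],[0,0,-1,0,0,0,0],[0,0,-1,0,0,0,-1],[0,0,-1,0,0,0,-1],[0,0,-1,0,0,0,-1],[0,0,-1,0,0,0,-1],[0,0,-1,0,0,0,-1]]]' 20
python3 - <<'E'
from h import *
C=mk(BR@R.from_euler('y',-30,degrees=True).as_matrix(),[0,0,0]); C[:3,3]=bw(CH)-C[:3,:3]@np.array([-.074,0,.008]); Ti=np.linalg.inv(C)
for n in('scene','wrist'):
    c=cap(n,n[0]+'10');P=cloud(c);Q=P@Ti[:3,:3].T+Ti[:3,3]
    m=(abs(Q[...,0])<.068)&(abs(Q[...,1])<.075)&(abs(Q[...,2]-.012)<.015); q=Q[m]
    if len(q)<20: print(n,len(q));continue
    A=np.c_[q[:,:2],np.ones(len(q))];e=np.ones(len(q),bool)
    for _ in range(6): k=np.linalg.lstsq(A[e],q[e,2],rcond=None)[0];e=abs(A@k-q[:,2])<.003
    print(n,'slopes deg',np.degrees(k[:2]).round(2),'z',k[2].round(4),e.sum(),'x',np.percentile(q[e][:,0],[1,99]).round(3))
# clamp points in bin frame
Q=(cloud(load('s10'))-B)@BR;m=(abs(Q[...,1])<.03)&(Q[...,0]>.03)&(Q[...,0]<.1)&(Q[...,2]>.15)&(Q[...,2]<.26);q=Q[m];print(np.round(q[np.argsort(q[:,2])][::max(1,len(q)//30)],3).tolist())
print(r.get_state()['joints'])
s=load('s10')['frame'];w=load('w10')['frame']
cv2.imwrite('pics/v10.png',np.hstack([cv2.resize(w,(440,330)),cv2.resize(s[140:240,275:375],(330,330),interpolation=cv2.INTER_CUBIC)]))
E
```

```text
time_s: 38.65
tcp_pos: [0.4741, -0.2132, 0.1208]
eef_rot: [-179.8, 9.2, 168.0]
contact_force: [-0.1, 0.2, -0.2]
gripper_width: 0.0438
gripper_force: 0.0
time_s: 39.45
tcp_pos: [0.449, -0.2074, 0.2803]
eef_rot: [-179.9, 9.3, 168.0]
contact_force: [0.5, -0.3, -0.1]
gripper_width: 0.0092
gripper_force: 0.0
scene slopes deg [-0.71  0.11] z 0.0141 563 x [-0.059  0.068]
wrist slopes deg [-0.65  0.05] z 0.0122 11194 x [-0.061  0.055]
[[0.068, 0.017, 0.15], [0.083, -0.022, 0.151], [0.074, 0.016, 0.153], [0.066, 0.012, 0.154], [0.041, 0.014, 0.155], [0.047, 0.013, 0.157], [0.061, -0.002, 0.157], [0.042, 0.014, 0.16], [0.062, -0.003, 0.161], [0.05, 0.008, 0.163], [0.066, 0.013, 0.164], [0.061, 0.007, 0.168], [0.042, -0.009, 0.171], [0.064, 0.002, 0.174], [0.064, 0.002, 0.178], [0.058, 0.004, 0.182], [0.056, -0.0, 0.185], [0.057, -0.002, 0.189], [0.06, 0.002, 0.19], [0.049, -0.003, 0.192], [0.044, -0.011, 0.193], [0.043, -0.016, 0.196], [0.056, -0.006, 0.197], [0.044, 0.012, 0.197], [0.053, 0.005, 0.2], [0.054, 0.004, 0.203], [0.055, 0.003, 0.207], [0.058, 0.006, 0.212], [0.058, 0.007, 0.218], [0.058, 0.007, 0.227], [0.06, 0.003, 0.229], [0.051, -0.004, 0.234], [0.057, 0.002, 0.239], [0.056, 0.003, 0.245], [0.062, 0.002, 0.247]]
[  -0.41822764   -3.75170325  -25.67241814    2.40714949  -58.70030955
 -102.60847778]
```

View pics/v10.png

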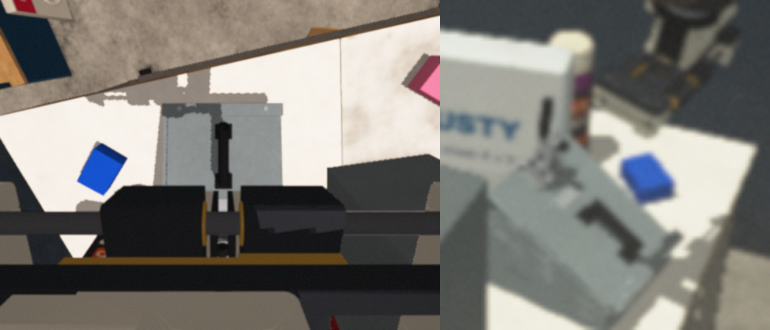

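The cover is home: the plate plane is within 0.7° and 1 mm of its seat, and both views show it flat in the frame. The clamp handle stands upright at (545,120) in the right-hand picture. Next is the handle.

```bash
cat >> h.py <<'E'
def ht(x,z,y=.002): go(bw([x,y,z]),Rt(168.1,9.3),.022)
def tip():
    T=tool(); print('tip bin',wb(T[:3,3]+.022*T[:3,2]).round(4))
E
python3 -c "
from h import *
tip()
for p in((.028,.222),(.040,.219),(.0665,.222),(.0884,.2198),(.1073,.2046),(.112,.198)):ht(*p)"
```

```text
tip bin [-0.0764  0.0003  0.2608]
turn [-0.04  0.08 -0.01] shift then [-4.84  0.09  2.76] tcp [ 0.553  -0.2274  0.2437]
turn [-0.04  0.08 -0.01] shift then [-5.41  0.09  3.  ] tcp [ 0.5647 -0.2299  0.2407]
turn [-0.04  0.08 -0.01] shift then [-6.74  0.1   3.07] tcp [ 0.5906 -0.2353  0.2437]
turn [-0.04  0.08 -0.01] shift then [-7.8   0.1   3.35] tcp [ 0.6121 -0.2398  0.2415]
turn [-0.04  0.08 -0.01] shift then [-8.61  0.1   4.26] tcp [ 0.6306 -0.2436  0.2263]
turn [-0.04  0.08 -0.01] shift then [-8.79  0.1   4.62] tcp [ 0.6352 -0.2446  0.2197]
```

```bash
python3 -m pendant '[[[-0.8,0.09,0.3,-0.04,0.08,0,-1],[-0.8,0,0.4,0,0,0,-1],[-0.8,0,0.5,0,0,0,-1],[-0.8,0,0.5,0,0,0,-1],[-0.8,0,0.5,0,0,0,-1],[-0.7,0,0.5,0,0,0,-1],[-0.4,0,0.1,0,0,0,-1],[-0.3,0,0.2,0,0,0,-1]]]'
python3 -c "
from h import *
tip();ht(.0665,.222);ht(.0884,.2198)"
```

```text
time_s: 40.35
tcp_pos: [0.5638, -0.2299, 0.2366]
eef_rot: [-180.0, 9.0, 168.0]
contact_force: [0.1, 0.3, 0.9]
gripper_width: 0.0001
gripper_force: 0.0
tip bin [0.039  0.0018 0.2149]
turn [-0.   -0.08 -0.01] shift then [-1.41  0.01 -0.13] tcp [ 0.5906 -0.2353  0.2437]
turn [-0.   -0.08 -0.01] shift then [-2.47  0.01  0.16] tcp [ 0.6121 -0.2398  0.2415]
```

```bash
python3 -m pendant '[[[-0.35,0,-0.03,0,0,0,-1],[-0.35,0,-0.03,0,0,0,-1],[-0.35,0,-0.03,0,0,0,-1],[-0.35,0,-0.03,0,0,0,-1],[-0.35,0,0.08,0,0,0,-1],[-0.35,0,0.1,0,0,0,-1],[-0.35,0,0.1,0,0,0,-1],[0,0,0,0,0,0,-1]]]'
python3 -c "
from h import *
tip();ht(.1073,.2046);ht(.113,.197)"
```

```text
time_s: 41.15
tcp_pos: [0.6106, -0.2398, 0.2408]
eef_rot: [-180.0, 8.9, 168.0]
contact_force: [-4.0, 0.7, 0.3]
gripper_width: 0.0006
gripper_force: 1.5
tip bin [0.0868 0.0016 0.2191]
turn [-0.   -0.11 -0.02] shift then [-0.89  0.02  0.88] tcp [ 0.6306 -0.2436  0.2263]
turn [-0.   -0.11 -0.02] shift then [-1.11  0.02  1.3 ] tcp [ 0.6362 -0.2448  0.2187]
```

```bash
python3 -m pendant '[[[-0.22,0,0.15,0,0,0,-1],[-0.22,0,0.18,0,0,0,-1],[-0.2,0,0.2,0,0,0,-1],[-0.18,0,0.25,0,0,0,-1],[-0.15,0,0.25,0,0,0,-1],[-0.1,0,0.2,0,0,0,-1],[0,0,0,0,0,0,-1],[0,0,0,0,0,0,-1]]]'
python3 - <<'E'
from h import *
tip();ht(.113,.197)
Q=(cloud(cap('scene','s11'))-B)@BR;m=(abs(Q[...,1])<.012)&(Q[...,0]>.05)&(Q[...,0]<.15)&(Q[...,2]>.155)&(Q[...,2]<.25);q=Q[m];print(np.round(q[np.argsort(q[:,0])][::max(1,len(q)//25)],3).tolist())
E
```

```text
time_s: 41.95
tcp_pos: [0.6322, -0.2448, 0.2245]
eef_rot: [-180.0, 8.9, 168.1]
contact_force: [-25.1, 11.4, 28.3]
gripper_width: 0.0006
gripper_force: 18.7
tip bin [0.1089 0.0012 0.2027]
turn [-0.01 -0.11 -0.01] shift then [-0.15  0.04  0.32] tcp [ 0.6362 -0.2448  0.2187]
[[0.059, 0.002, 0.165], [0.061, 0.006, 0.167], [0.062, 0.004, 0.16], [0.063, 0.004, 0.175], [0.064, 0.01, 0.168], [0.071, -0.001, 0.174], [0.072, 0.004, 0.171], [0.075, -0.001, 0.177], [0.077, 0.004, 0.174], [0.082, 0.005, 0.193], [0.084, 0.001, 0.175], [0.088, 0.002, 0.183], [0.089, 0.008, 0.182], [0.09, 0.007, 0.186], [0.091, -0.002, 0.19], [0.092, -0.009, 0.22], [0.093, -0.002, 0.238], [0.093, 0.003, 0.226], [0.094, 0.0, 0.185], [0.095, 0.008, 0.218], [0.095, 0.008, 0.223], [0.096, 0.005, 0.192], [0.097, -0.003, 0.192], [0.097, 0.005, 0.206], [0.097, -0.011, 0.207], [0.098, -0.011, 0.221], [0.098, 0.002, 0.195], [0.101, 0.004, 0.184], [0.103, 0.001, 0.187], [0.107, 0.004, 0.192], [0.11, 0.006, 0.192]]
```

The handle is against its stop (39 N, axis at about 35° above level). I'll back off and check.

```bash
python3 -m pendant '[[[0.1,0,-0.2,0,0,0,-1],[0.2,0,-0.4,0,0,0,-1],[0.2,0,-0.8,0,0,0,-1],[0.3,0,-0.9,0,0,0,-1],[0.5,0,-0.9,0,0,0,-1],[0.8,0,-0.9,0,0,0,-1],[0.9,0,-0.9,0,0,0,-1],[0.9,0,-0.9,0,0,0,-1]]]'
python3 -m pendant '[[[1,0,-0.3,0,0,0,-1],[1,0,-0.3,0,0,0,-1],[1,0,0,0,0,0,-1],[0.5,0,0,0,0,0,-1],[0,0,0,0,0,0,-1],[0,0,0,0,0,0,-1],[0,0,0,0,0,0,-1],[0,0,0,0,0,0,-1]]]'
python3 - <<'E'
from h import *
Q0=cloud(cap('scene','s12'));Q=(Q0-B)@BR
m=(abs(Q[...,1])<.01)&(Q[...,0]>.085)&(Q[...,0]<.16)&(Q[...,2]>.17)&(Q[...,2]<.26);q=Q[m]
print('handle',np.round(q[np.argsort(q[:,0])][::max(1,len(q)//14)],3).tolist())
v=q.mean(0)-[.065,0,.161];print('deg',np.degrees(np.arctan2(q[:,2]-.161,q[:,0]-.065)).mean())
m=(abs(Q[...,1])<.02)&(Q[...,0]>.0)&(Q[...,0]<.05)&(Q[...,2]>.1)&(Q[...,2]<.26);q=Q[m];print('arm',np.round(q[np.argsort(q[:,0])][::max(1,len(q)//12)],3).tolist())
C=mk(BR@R.from_euler('y',-30,degrees=True).as_matrix(),[0,0,0]); C[:3,3]=bw(CH)-C[:3,:3]@np.array([-.074,0,.008]); Ti=np.linalg.inv(C)
Q=Q0@Ti[:3,:3].T+Ti[:3,3];m=(abs(Q[...,0])<.068)&(abs(Q[...,1])<.075)&(abs(Q[...,2]-.012)<.015); q=Q[m];A=np.c_[q[:,:2],np.ones(len(q))];e=np.ones(len(q),bool)
for _ in range(6): k=np.linalg.lstsq(A[e],q[e,2],rcond=None)[0];e=abs(A@k-q[:,2])<.003
print('cover',np.degrees(k[:2]).round(2),k[2].round(4),e.sum())
a,b=load('s0')['frame'],load('s12')['frame']
for n,(u,v) in dict(tub=(220,280),tape=(229,347),aer=(315,160)).items(): print(n,cv2.absdiff(a,b)[v-12:v+12,u-8:u+8].mean().round(1))
E
```

```text
time_s: 42.8
tcp_pos: [0.5419, -0.2253, 0.3267]
eef_rot: [-180.0, 9.1, 168.1]
contact_force: [-1.0, -0.7, 0.4]
gripper_width: 0.0005
gripper_force: 0.0
time_s: 43.6
tcp_pos: [0.4735, -0.2107, 0.3253]
eef_rot: [-180.0, 9.0, 168.0]
contact_force: [-0.3, -0.3, 1.3]
gripper_width: 0.0007
gripper_force: 0.0
handle [[0.085, -0.001, 0.183], [0.087, 0.004, 0.19], [0.09, -0.0, 0.192], [0.094, 0.0, 0.18], [0.098, 0.003, 0.185], [0.099, 0.001, 0.193], [0.101, -0.003, 0.195], [0.104, 0.001, 0.196], [0.107, -0.003, 0.203], [0.109, 0.001, 0.194], [0.112, -0.004, 0.196], [0.115, -0.001, 0.21], [0.117, 0.004, 0.208], [0.119, -0.0, 0.214], [0.122, 0.003, 0.21], [0.126, 0.005, 0.21], [0.129, 0.0, 0.216]]
deg 40.9604891322991
arm [[0.001, -0.018, 0.106], [0.007, 0.004, 0.107], [0.009, -0.015, 0.125], [0.012, -0.003, 0.126], [0.015, 0.0, 0.137], [0.019, 0.008, 0.115], [0.023, 0.01, 0.135], [0.031, -0.003, 0.118], [0.037, 0.019, 0.119], [0.04, -0.002, 0.12], [0.044, 0.015, 0.123], [0.046, 0.012, 0.126], [0.048, 0.017, 0.149]]
cover [-0.67  0.02] 0.0143 533
tub 1.2
tape 1.0
aer 13.7
```

```bash
python3 - <<'E'
from h import *
Q=(cloud(load('s12'))-B)@BR
d=Q-[.065,0,.161]
for th in(30,35,38,41,45):
    t=np.radians(th);a=d[...,0]*np.cos(t)+d[...,2]*np.sin(t);p=-d[...,0]*np.sin(t)+d[...,2]*np.cos(t)
    m=(a>.036)&(a<.088)&(abs(p)<.02)&(abs(d[...,1]-.001)<.011)&(Q[...,2]>.17)
    k=np.polyfit(a[m],p[m],1); print(th,m.sum(),'residual slope deg',np.degrees(k[0]).round(1),'mean p',p[m].mean().round(4),np.percentile(p[m],[5,95]).round(4))
print(wb(load('s12')['c2w'][:3,3]).round(2))
a=cloud(load('s0'));b=cloud(load('s12'));print(a[158,315],b[158,315],a[152,316],b[152,316])
E
```

```text
30 44 residual slope deg 7.1 mean p 0.011 [0.0036 0.0173]
35 44 residual slope deg 2.4 mean p 0.0058 [-0.0003  0.0114]
38 44 residual slope deg -0.3 mean p 0.0026 [-0.0042  0.0083]
41 44 residual slope deg -3.1 mean p -0.0006 [-0.008   0.0048]
45 45 residual slope deg -7.8 mean p -0.0045 [-0.0117  0.0013]
[-0.59  1.09  1.09]
[ 0.5916238  -0.34890087  0.23569377] [ 0.59294319 -0.35306909  0.23296396] [ 0.62039559 -0.44927562  0.20163712] [ 0.61975767 -0.44724666  0.20292025]
```

The angle reads 35–38°, and 38.9° is the limit. There is time, so I'll press once more to be sure.

```bash
python3 -c "
from h import *
tip();ht(.09,.26);ht(.101,.217);ht(.1115,.199)"
```

```text
tip bin [-0.0535  0.0021  0.3035]
turn [-0.01 -0.08 -0.01] shift then [-6.72  0.01  3.3 ] tcp [ 0.6136 -0.2401  0.2817]
turn [-0.01 -0.08 -0.01] shift then [-6.92  0.01  5.52] tcp [ 0.6244 -0.2423  0.2387]
turn [-0.01 -0.08 -0.01] shift then [-7.29  0.01  6.49] tcp [ 0.6347 -0.2445  0.2207]
```

```bash
python3 -m pendant '[[[-0.9,0,0.2,0,-0.08,0,-1],[-0.9,0,0.4,0,0,0,-1],[-0.9,0,0.4,0,0,0,-1],[-0.9,0,0.4,0,0,0,-1],[-0.9,0,0.4,0,0,0,-1],[-0.9,0,0.4,0,0,0,-1],[-0.9,0,0.5,0,0,0,-1],[-0.4,0,0.6,0,0,0,-1]]]'
python3 -m pendant '[[[-0.1,0,0.7,0,0,0,-1],[-0.1,0,0.7,0,0,0,-1],[-0.1,0,0.7,0,0,0,-1],[0,0,0,0,0,0,-1],[0,0,0,0,0,0,-1],[0,0,0,0,0,0,-1],[0,0,0,0,0,0,-1],[0,0,0,0,0,0,-1]]]'
python3 -c "
from h import *
tip();ht(.1125,.199)"
```

```text
time_s: 44.45
tcp_pos: [0.6144, -0.2406, 0.2811]
eef_rot: [-180.0, 9.3, 168.1]
contact_force: [-0.4, -0.2, -0.5]
gripper_width: 0.0006
gripper_force: 0.0
time_s: 45.25
tcp_pos: [0.6252, -0.2428, 0.2424]
eef_rot: [180.0, 9.4, 168.0]
contact_force: [0.5, -0.4, -0.2]
gripper_width: 0.0006
gripper_force: 0.0
tip bin [0.1019 0.0017 0.2207]
turn [-0.    0.02 -0.01] shift then [-0.35  0.02  1.16] tcp [ 0.6357 -0.2447  0.2207]
```

```bash
python3 -m pendant '[[[-0.1,0,0.3,0,0,0,-1],[-0.08,0,0.25,0,0,0,-1],[-0.07,0,0.2,0,0,0,-1],[0,0,0,0,0,0,-1],[0,0,0,0,0,0,-1],[0,0,0,0,0,0,-1],[0,0,0,0,0,0,-1],[0,0,0,0,0,0,-1]]]'
python3 -c "
from h import *
tip()"
python3 -m pendant '[[[-0.05,0,0.15,0,0,0,-1],[-0.05,0,0.15,0,0,0,-1],[0,0,0.1,0,0,0,-1],[0,0,0,0,0,0,-1],[0,0,0,0,0,0,-1],[0,0,0,0,0,0,-1],[0,0,0,0,0,0,-1],[0,0,0,0,0,0,-1]]]'
python3 -c "
from h import *
tip()"
```

```text
time_s: 46.05
tcp_pos: [0.6322, -0.2443, 0.2275]
eef_rot: [-180.0, 9.3, 168.0]
contact_force: [-1.9, 0.7, 3.6]
gripper_width: 0.0004
gripper_force: 1.6
tip bin [0.109  0.0017 0.2058]
time_s: 46.85
tcp_pos: [0.6337, -0.245, 0.2252]
eef_rot: [-179.9, 9.4, 168.1]
contact_force: [-23.8, 10.6, 35.2]
gripper_width: 0.0007
gripper_force: 20.9
tip bin [0.1107 0.0013 0.2035]
```

The handle is solid against its stop: contact geometry gives 34.8°, and a stiff 43 N response after only 2–3 mm. Retreating and handing in.

```bash
python3 -m pendant '[[[0.1,0,-0.2,0,0,0,-1],[0.2,0,-0.4,0,0,0,-1],[0.2,0,-0.8,0,0,0,-1],[0.3,0,-0.9,0,0,0,-1],[0.5,0,-0.9,0,0,0,-1],[0.8,0,-0.9,0,0,0,-1],[0.9,0,-0.9,0,0,0,-1],[0.9,0,-0.9,0,0,0,-1]]]'
python3 -m pendant '[[[1,0,-0.3,0,0,0,-1],[1,0,-0.3,0,0,0,-1],[0.5,0,0,0,0,0,-1],[0,0,0,0,0,0,-1],[0,0,0,0,0,0,-1],[0,0,0,0,0,0,-1],[0,0,0,0,0,0,-1],[0,0,0,0,0,0,-1]]]'
python3 -c "
from h import *
print(r.close_job())"
```

```text
time_s: 47.65
tcp_pos: [0.5407, -0.225, 0.3246]
eef_rot: [-180.0, 9.3, 168.0]
contact_force: [0.6, -0.3, 0.1]
gripper_width: 0.0002
gripper_force: 0.0
time_s: 48.45
tcp_pos: [0.4917, -0.2146, 0.3271]
eef_rot: [-180.0, 9.3, 168.0]
contact_force: [-0.6, 0.5, -0.3]
gripper_width: 0.0004
gripper_force: 0.0
the job is handed in; nothing more can be done
None
```

The job is handed in at 48 s with no verdict returned: by my measurements the carton lies flat in the bin, the cover is home on the rim and the clamp is closed on its stop; I couldn't measure the rubber foot's force on the cover, and the carton took a second try after its near end caught on the bin's front edge.

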